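Re-zero a coffee grinder by feel and set it five clicks open

ROBOT

A 6-joint arm with a two-finger parallel gripper is mounted at the origin on a cart in front of the work surface, level with it; the furniture and walls round the work are solid. World frame = base frame: x ahead of the robot, y to its left, z up, the work surface at z = 0. Lengths are in mm, angles in rad, forces in N, time in s.
With the tool pointing down it reaches from about 300 to 775 mm from the base axis. Payload 14.6 kg.
Tool frame: the origin (TCP) lies midway between the tips of the shut fingers; the grasp point (between the pads) lies 19 mm behind it (pinch_z is the distance from the TCP to the grasp point, in mm); z points along the fingers, y is the direction in which the jaws open and shut (so a half turn about z gives the same grasp; the last joint's range is limited). The gripper opens to 94 mm and grips with 3 to 60 N. Pads are 16 mm wide; open, the fingers measure 119 mm over their backs; the gripper's body (75 mm by 177 mm) begins 78 mm behind the grasp point.
Start: joints at [-1.387, 0.3, 1.521, -0, 1.321, -0.067], TCP at [136.492, -532.784, 205.446] pointing down, gripper open.
Joint ranges: [-3.03, 3.03], [-0.79, 2.21], [0.23, 2.52], [-1.04, 4.18], [0, 3.07], [-2.55, 2.55]. Speed limits (rad/s): [2.22, 2.22, 2.57, 3.14, 3.14, 3.14].

INTERFACE

Orientations are given as [roll, pitch, yaw] about the fixed x, y, z axes, in that order (R = Rz(yaw) Ry(pitch) Rx(roll)).
In Python, from cell import read_state, camera, sign_off, pinch_z gives the robot as it stands. The module is installed in compiled form; this text tells all that it offers.
- The arm moves only by the tool servo_tool, never from a script. Its argument "series" is a list of rows, each a list of 6 numbers: the shift along the tool's x, y, z in cm, then the turn, a rotation vector about the tool's x, y, z in rad. In form: [[tx, ty, tz, rx, ry, rz], ...]. A call has exactly 10 rows; each row is the pose to reach, as a shift and turn from the pose commanded when the call began, along the tool's axes at that moment; what a row does not reach only later rows make up. A row lasts 1/12 s, in which the tool goes at most 41.7 mm and 7.16 degrees, less where a joint would pass 70% of its speed; a pose out of reach is approached as far as the arm can. A call with a gripper value outside its range is refused whole. "gripper" is the finger opening in cm, from 0 to 9.4, set as the call begins (left out, the last holds). The fingers move at their own pace and stop on an object; "grip_force" is the grip in N (left out, the last holds). Time passes only in rows, so rows that repeat a pose let the fingers close, or fill a call up. It gives the time, the measured TCP pose, the force and the opening at its end, in the units of the state.
- read_state(): the state, without advancing time (a new reading comes with each control period).
- camera(name): name is "scene" or "top" or "wrist"; returns a dict with "pixels" (480x640x3 uint8, red, green, blue), "fx", "fy", "cx", "cy" (pixels), "k1" (the pictures are not rectified: a ray, as slopes to the right and down, at radius r is drawn at 1 + k1 r^2 times it, then the intrinsics apply), "pose" (4x4, takes a point from camera to world coordinates); the wrist camera has in their place "mount" (4x4, takes a point from camera to tool coordinates, whose origin is the TCP and whose axes are the flange's). Camera axes: x right, y down, z forward; pixel columns grow to the right and rows downward; lengths in mm; the calibration is good to about 2 mm. A picture is of the moment at which its call begins: read the wrist's pose just before it. There is no depth.
- sign_off(): hands the job in, once; it reports no verdict.
The state is a dict: "clock": time; "joints": joint angles; "qd": joint speeds; "effort": joint torques, N m; "eef_pos": TCP position; "eef_rot": TCP orientation; "wrist_force": force on the tool from outside, world axes, zero at the start; "moment": the same for the moment, N m; "finger_gap": finger opening in mm.
Only numpy, scipy, OpenCV 4.12 (cv2) and the standard library are available. Lean on these libraries where they do the work, as an engineer would, in place of code of your own. Each camera call takes 0.05 s, during which the arm holds its last target.

TASK

The coffee grinder has just been put back together after cleaning and its zero is lost. Turn the black ribbed dial on top clockwise until you feel the burrs just touch, without forcing them, then open it anticlockwise so that it stands exactly five clicks from there, and put the lid with the wooden grip back into the bean mouth, fully home. Leave the glass and the other things on the worktop where they are.

Things in the scene. Friction and masses are not known exactly. Their poses are not given: they have to be found in the camera images.
- grinder: White coffee grinder, 116 mm wide, 200 mm long and 180 mm tall to its flat top deck, fixed on the worktop; origin at its underside, x to its back, z up. Dial and bean mouth stand on the deck above the point x = +28 mm, y = 0; nothing else stands on it. A chute at the front, under the head, points down into the glass
- dial_centre (a point): Centre of the grind dial, a round black ribbed ring 61 mm across and 22 mm tall, half-way up it; the deck lies 13 mm below this point. A steel tube 48 mm across (the bean mouth) stands fixed in the ring's middle, to 29 mm above this point. The dial turns about the vertical; this point and its axes are fixed to the grinder and do not turn with it
- burr_gap (a joint): Gap between the burrs in m, worked by the dial: 0 when they just touch, 0.00005 more for each click opened (anticlockwise from above). The reading is far too coarse to show a click. The dial has 24 click stops a turn, 15 degrees apart; a sprung ball holds it in each and pulls it into the nearest. At the start it stands 2 to 5 clicks open; its white line tells nothing of zero
- zero_stop: Stiffly sprung pin hidden in the grinder's head, 42 mm from the dial's axis, that the dial's lug meets in the zero click stop, when the burrs touch. Riding over a click takes about 0.25 N m at the dial; turned on past zero, the moment climbs steadily, about 0.1 N m a degree, well above that. More than 25 N on the pin (about 1 N m) harms the burrs
- mouth (a point): Centre of the rim of the bean mouth, the upright steel tube in the middle of the dial: 40 mm bore, 4 mm wall, rim 40 mm above the grinder's deck. Fixed to the grinder; z up
- lid_grip (a point): Middle of the wooden grip of the loose lid, half-way up the grip; z is the lid's own axis, up. The grip is round, 22 mm across at its foot and 25 mm at its top, 24 mm tall (12 mm below to 12 mm above this point). Below it are a black flange 55 mm across and 5 mm thick, and a round plug 37 mm across and 12 mm deep with a tapered foot, on which the lid stands on the worktop at the start
- lid_seat (a point): Centre of the underside of the lid's flange, 17 mm below lid_grip on the lid's axis; it comes to lie on the mouth point when the lid is home; z is the lid's axis, up
- cup_glass: Clear drinking glass, 84 mm across and 93 mm tall, standing on the grinder's foot under the chute; origin at the centre of its underside
- orange_mug: Orange mug, 81 x 113 x 101 mm with its handle, on the worktop; origin at its underside near the middle
- white_canister: White round canister with a lid, 107 mm across, 150 mm tall; origin at the centre of its underside
- tea_spoon: Steel teaspoon, 132 mm long, lying on the worktop; origin at its middle, on the worktop
Not all that is in view belongs to the job. What is shaped like the part that bears lid_grip but red is not meant.

How it is judged:
By the outcome, as a careful person would: the job done as asked, in the order asked, and still so for the second after the job is handed in, with the robot touching nothing.
It also fails if it takes over 72 s, if anything falls off the work surface, if the arm or the gripper's body presses on something with over 40 N, if the wrist force passes 120 N, or if a joint passes its speed limit or range.

## Working session

There is one attempt and no reset: what is moved stays moved. The work goes in short steps, Python scripts to look and compute and a tool call to move; the robot and the scene stay as the last step left them, time stands still between calls to the robot, and variables do not carry over. Pictures are saved under pics/ and viewed, and the job is handed in when it is done.

Besides the shell and the picture viewer there is one more tool, called after "Request:" as name([rows], argument=value, ...), one row to a line, values as JSON. servo_tool: Moves the arm, as the interface text tells. Its arguments: {"type":"object","properties":{"series":{"type":"array"},"gripper":{"type":"number"},"grip_force":{"type":"number"}},"required":["series"]}

```bash
mkdir -p pics; ls; python3 - <<'E'
from cell import read_state,camera,pinch_z
import cv2,numpy as np
s=read_state(); print(s, pinch_z)
for n in ["scene","top","wrist"]:
    c=camera(n); cv2.imwrite(f"pics/{n}0.png",c["pixels"][:,:,::-1])
    print(n,c["fx"],c["fy"],c["cx"],c["cy"],c["k1"]); print(np.round(c.get("pose",c.get("mount")),4).tolist())
    np.savez(f"{n}0.npz",**c)
print(read_state()["clock"])
E
```

```text
pics
{'clock': 0.0, 'joints': array([-1.38657404e+00,  3.00483419e-01,  1.52155801e+00,  4.64791670e-06,
        1.32074206e+00, -6.66036013e-02]), 'qd': array([ 0.00012439, -0.00142312, -0.00041097, -0.00066967, -0.00184278,
       -0.0016345 ]), 'effort': array([ 9.70179208e-04, -5.31800723e+01, -3.52735341e+01,  7.08681252e-02,
        2.43313605e-02, -8.54640280e-05]), 'eef_pos': array([ 136.46003266, -532.5291457 ,  204.88934675]), 'eef_rot': array([-3.14040476e+00, -8.37468485e-05,  2.50824690e-01]), 'wrist_force': array([-0.58510072,  0.03323537,  0.64813474]), 'moment': array([ 0.00970654, -0.04772455, -0.0057647 ]), 'finger_gap': 94.06942347588902} 18.8
scene 475.14306859389 475.14306859389 320.05366725273666 236.96677522593637 0.02164163134933205
[[-0.8664, -0.3491, 0.357, 26.8374], [-0.4992, 0.5918, -0.6329, 967.3917], [0.0097, -0.7266, -0.687, 1151.3864], [0.0, 0.0, 0.0, 1.0]]
top 492.75101366716865 492.75101366716865 316.58664390675847 246.7992299584884 -0.08876224783297747
[[-0.029, -0.9915, 0.1265, 375.7483], [-0.9996, 0.0292, -0.0003, 36.846], [-0.0034, -0.1265, -0.992, 1327.8698], [0.0, 0.0, 0.0, 1.0]]
wrist 406.40132618532647 406.40132618532647 318.93923444736043 236.09114171344729 -0.09285541918321875
[[0.0006, -0.9588, -0.2839, 82.8146], [1.0, 0.0005, 0.0002, -0.6827], [-0.0001, -0.2839, 0.9588, -180.6211], [0.0, 0.0, 0.0, 1.0]]
0.15
```

View pics/scene0.png

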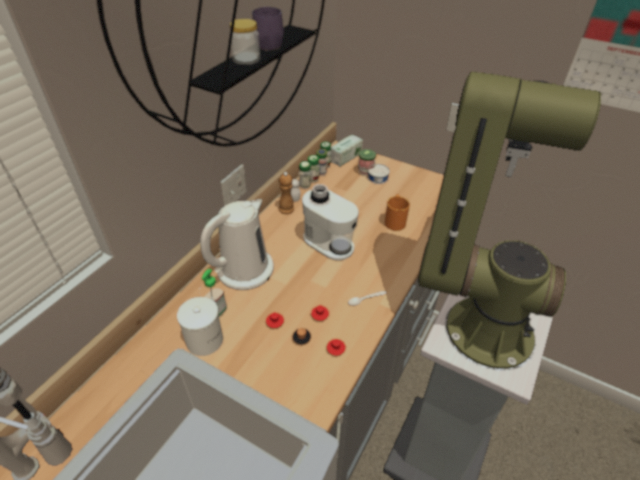

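View pics/top0.png

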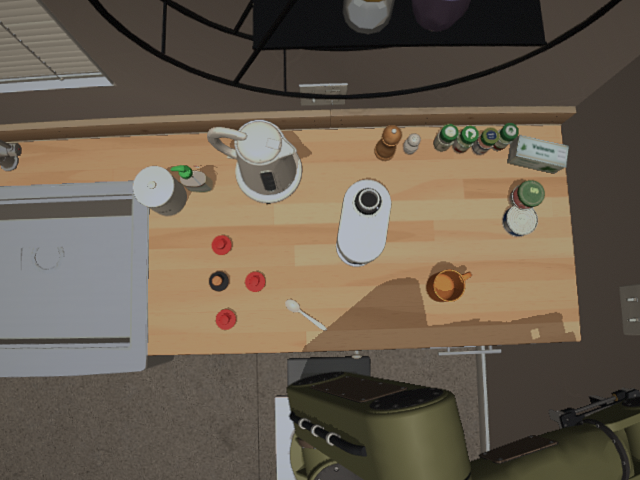

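View pics/wrist0.png

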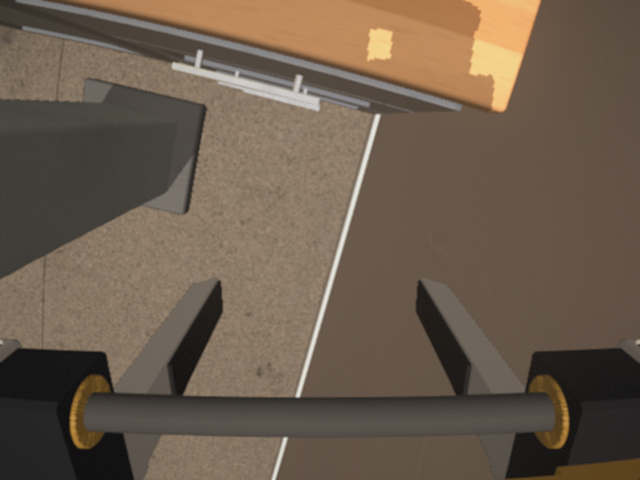

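```bash
cat > h.py <<'E'
import numpy as np,cv2
from scipy.spatial.transform import Rotation as R
def T(pos,rpy):
    M=np.eye(4); M[:3,:3]=R.from_euler('xyz',rpy).as_matrix(); M[:3,3]=pos; return M
def ray(c,uv,P=None):
    P=c["pose"] if P is None else P
    K=np.array([[c["fx"],0,c["cx"]],[0,c["fy"],c["cy"]],[0,0,1.]])
    n=cv2.undistortPoints(np.array(uv,float).reshape(-1,1,2),K,np.array([float(c["k1"]),0,0,0])).reshape(-1,2)
    d=np.c_[n,np.ones(len(n))]@P[:3,:3].T
    return P[:3,3],d
def plane(c,uv,z,P=None):
    o,d=ray(c,uv,P); return o+d*((z-o[2])/d[:,2])[:,None]
def tri(o1,d1,o2,d2):
    A=np.c_[d1,-d2]; t=np.linalg.lstsq(A,o2-o1,rcond=None)[0]
    p,q=o1+d1*t[0],o2+d2*t[1]; return (p+q)/2,np.linalg.norm(p-q)
def proj(c,X,P=None):
    P=c["pose"] if P is None else P
    X=np.atleast_2d(X); Pi=np.linalg.inv(P); K=np.array([[c["fx"],0,c["cx"]],[0,c["fy"],c["cy"]],[0,0,1.]])
    return cv2.projectPoints(X.reshape(-1,1,3).astype(float),cv2.Rodrigues(Pi[:3,:3])[0],Pi[:3,3],K,np.array([float(c["k1"]),0,0,0]))[0].reshape(-1,2)
E
python3 - <<'E'
import cv2,numpy as np
t=cv2.imread('pics/top0.png');s=cv2.imread('pics/scene0.png')
a=cv2.resize(t[160:280,320:410],None,fx=4.4,fy=4.4,interpolation=cv2.INTER_CUBIC)
b=cv2.resize(t[225:345,190:280],None,fx=4.4,fy=4.4,interpolation=cv2.INTER_CUBIC)
cv2.imwrite('pics/topcrop.png',np.hstack([a,b]))
a=cv2.resize(s[170:270,290:370],None,fx=5,fy=5,interpolation=cv2.INTER_CUBIC)
b=cv2.resize(s[290:370,260:350],None,fx=4.4,fy=4.4,interpolation=cv2.INTER_CUBIC)
b=cv2.copyMakeBorder(b,0,500-b.shape[0],0,0,cv2.BORDER_CONSTANT)
cv2.imwrite('pics/scenecrop.png',np.hstack([a,b]))
E
```

```text
(no output)
```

View pics/topcrop.png

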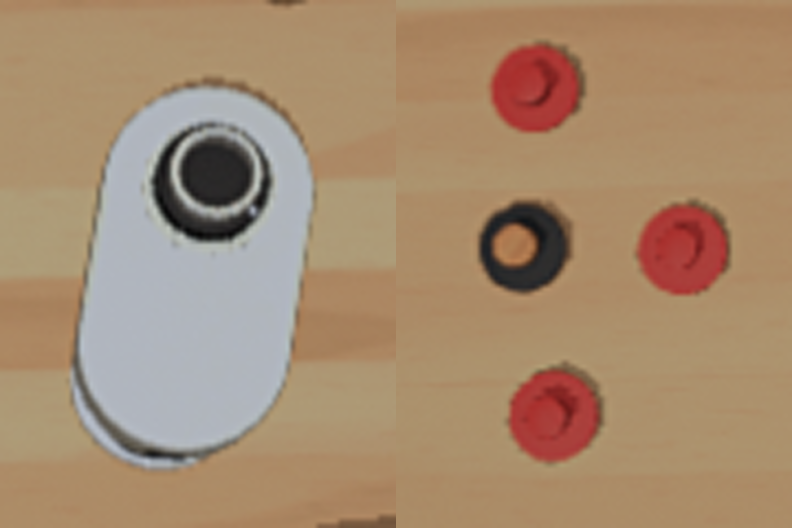

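View pics/scenecrop.png

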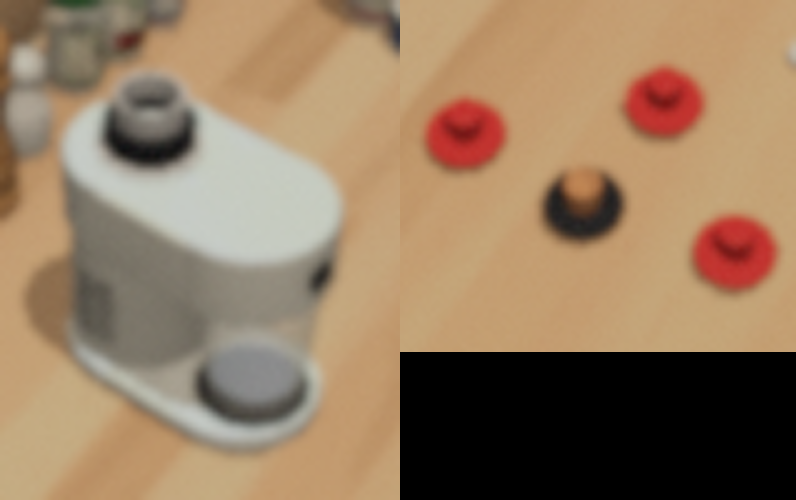

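```bash
python3 - <<'E'
from h import *
t=dict(np.load('top0.npz'));s=dict(np.load('scene0.npz'))
rim_t,rim_s=(320+215/4.4,160+170/4.4),(290+150/5,170+93/5)
lt,ls=(190+120/4.4,225+244/4.4),(260+183/4.4,290+176/4.4)
for a,b,z in[(rim_t,rim_s,220),(lt,ls,41)]:
    print(plane(t,a,z),plane(s,b,z))
    o,d=ray(t,a);o2,d2=ray(s,b);print(tri(o,d[0],o2,d2[0]))
# lid flange centre z=17
print('flange',plane(t,(190+(524-396)/4.4,225+247/4.4),17),plane(s,(260+183/4.4,290+205/4.4),17))
# grinder axis from deck ends
print(plane(t,[(320+225/4.4,160+84/4.4),(320+175/4.4,160+452/4.4)],180))
print('white',plane(t,[(320+253/4.4,160+210/4.4)],204))
for n,p in dict(kettle=(262,142),can=(152,180),mill=(392,133)).items(): print(n,plane(t,p,200))
for n,p in dict(shelf=(400,45)).items(): print(n,[plane(t,p,z).round() for z in(300,500,700)])
print(plane(t,[(222,244),(256,281),(227,319)],25))
E
```

```text
[[625.08509535 -86.83463216 220.        ]] [[623.30562971 -85.6298926  220.        ]]
(array([624.8622307 , -87.20984272, 218.50526361]), np.float64(1.1769187585106409))
[[458.62946791 299.36906301  41.        ]] [[458.30938997 301.0587157   41.        ]]
(array([458.90959682, 299.83482692,  39.04057938]), np.float64(0.3318633211272613))
flange [[458.22265784 299.38373705  17.        ]] [[455.82769129 305.86529795  17.        ]]
[[681.80121095 -98.89096115 180.        ]
 [481.63689539 -63.41221629 180.        ]]
white [[ 606.52434651 -107.78782724  204.        ]]
kettle [[775.3511074  159.35494378 200.        ]]
can [[691.30687356 423.31826844 200.        ]]
mill [[ 788.7395899  -151.85636647  200.        ]]
shelf [array([[ 961., -165.,  300.]]), array([[ 847., -126.,  500.]]), array([[733., -87., 700.]])]
[[556.9480325  289.43587242  25.        ]
 [455.40573358 199.46332251  25.        ]
 [357.46934166 277.59899369  25.        ]]
```

Request:
servo_tool([
  [1, -0.5, -2.5, 0, 0, -0.08],
  [3.5, -1.9, -4.5, 0, 0, -0.2],
  [7, -3.7, -6.5, 0, 0, -0.32],
  [10.5, -5.6, -8, 0, 0, -0.44],
  [14, -7.5, -9.5, 0, 0, -0.56],
  [17.5, -9.3, -9.5, 0, 0, -0.68],
  [21, -11.2, -9.5, 0, 0, -0.8],
  [24.5, -13, -9.5, 0, 0, -0.92],
  [28, -14.9, -9.5, 0, 0, -1.04],
  [31.5, -16.8, -9.5, 0, 0, -1.16],
])

```text
clock: 0.98
eef_pos: [401.0, -290.2, 300.5]
eef_rot: [-3.142, 0.0, 1.417]
wrist_force: [0.4, -1.8, 0.7]
finger_gap: 93.7
```

```bash
cat >> h.py <<'E'
def delta(pos,rpy,goal,yaw):
    "tool-frame shift in cm, rz in rad, to go from measured pose to goal, tool straight down"
    M=R.from_euler('xyz',rpy); G=R.from_euler('xyz',[np.pi,0,yaw])
    return np.round(M.inv().apply(np.array(goal)-pos)/10,2),np.round((M.inv()*G).as_rotvec(),3)
E
python3 - <<'E'
from h import *
from cell import read_state
s=read_state();print(s)
print(delta(s['eef_pos'],s['eef_rot'],[624.5,-86.5,300],3.0))
E
```

```text
{'clock': 0.9833, 'joints': array([-7.00379058e-01,  1.18092493e-01,  1.52103030e+00, -2.60304025e-05,
        1.50247186e+00, -5.46300666e-01]), 'qd': array([ 9.70444165e-01,  1.86355766e-01, -2.01218944e-01,  7.20715598e-04,
        1.65758755e-02, -4.66606273e-01]), 'effort': array([ -7.09254697, -47.53363252, -35.0089252 ,   0.09121964,
         0.14497308,   0.99937152]), 'eef_pos': array([ 401.02163301, -290.17669585,  300.45364824]), 'eef_rot': array([-3.14157745e+00,  2.11475632e-05,  1.41671971e+00]), 'wrist_force': array([ 0.37193417, -1.79100883,  0.72887659]), 'moment': array([-0.05921297, -0.04273662, -0.00985324]), 'finger_gap': 93.68130813593349}
(array([23.56, 18.96,  0.04]), array([-0.   ,  0.   , -1.583]))
```

Request:
servo_tool([
  [2.9, 2.4, 0, 0, 0, -0.12],
  [5.8, 4.7, 0, 0, 0, -0.24],
  [8.8, 7.1, 0, 0, 0, -0.36],
  [11.7, 9.4, 0, 0, 0, -0.48],
  [14.6, 11.8, 0, 0, 0, -0.6],
  [17.5, 14.1, 0, 0, 0, -0.72],
  [20.2, 16.2, 0, 0, 0, -0.84],
  [22.2, 17.9, 0, 0, 0, -0.96],
  [23.3, 18.7, 0, 0, 0, -1.08],
  [23.5, 18.9, 0, 0, 0, -1.2],
])

```text
clock: 1.82
eef_pos: [625.2, -87.8, 299.3]
eef_rot: [-3.141, -0.002, 2.619]
wrist_force: [-0.9, -0.1, -0.0]
finger_gap: 93.8
```

Request:
servo_tool([
  [0, 0, 0, 0, 0, -0.12],
  [0, 0, 0, 0, 0, -0.22],
  [0, 0, 0, 0, 0, -0.3],
  [0, 0, 0, 0, 0, -0.36],
  [0, 0, 0, 0, 0, -0.38],
  [0, 0, 0, 0, 0, -0.38],
  [0, 0, 0, 0, 0, -0.38],
  [0, 0, 0, 0, 0, -0.38],
  [0, 0, 0, 0, 0, -0.38],
  [0, 0, 0, 0, 0, -0.38],
])

```text
clock: 2.65
eef_pos: [624.0, -90.0, 300.5]
eef_rot: [3.142, 0.0, 2.99]
wrist_force: [0.1, -0.5, 0.3]
finger_gap: 93.9
```

```bash
python3 - <<'E'
from h import *
from cell import read_state,camera
s=read_state();print(s['joints'],s['eef_pos'],s['eef_rot'],s['moment'],s['wrist_force'])
c=camera('wrist');cv2.imwrite('pics/w1.png',c['pixels'][:,:,::-1])
P=T(s['eef_pos'],s['eef_rot'])@c['mount'];np.savez('w1.npz',P=P,**c)
E
```

```text
[-2.01320088e-01  4.41472246e-01  1.11309661e+00  1.47807374e-05
  1.58700265e+00 -1.62064024e+00] [623.96742003 -89.98371434 300.46109023] [3.14157895e+00 2.18599848e-05 2.99011672e+00] [ 0.07252071 -0.1832809  -0.00497908] [ 0.1497105  -0.51647016  0.31518779]
```

View pics/w1.png

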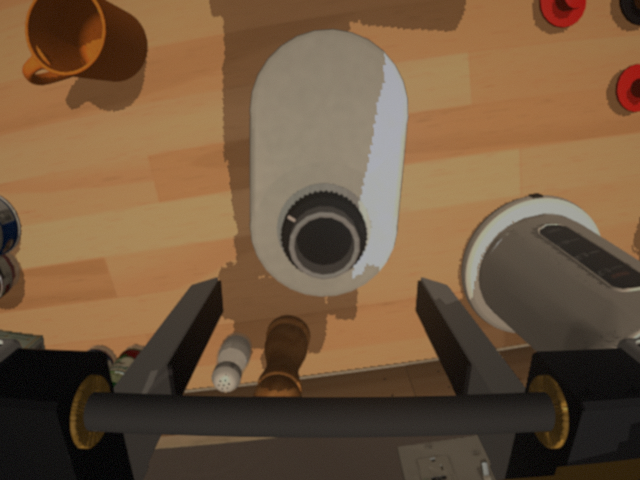

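```bash
cat > ring.py <<'E'
from h import *
def ringfit(c,P,approx):
    """dark bore disc of the mouth: fit; returns world at z=220 rim"""
    img=c['pixels'][:,:,::-1].copy()
    return img
E
python3 - <<'E'
from h import *
c=dict(np.load('w1.npz'));P=c['P'];im=c['pixels'][:,:,::-1]
cr=cv2.resize(im[170:310,240:410],None,fx=4,fy=4,interpolation=cv2.INTER_CUBIC)
# project model circles for given centre
cv2.imwrite('pics/w1c.png',cr)
E
```

```text
(no output)
```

View pics/w1c.png

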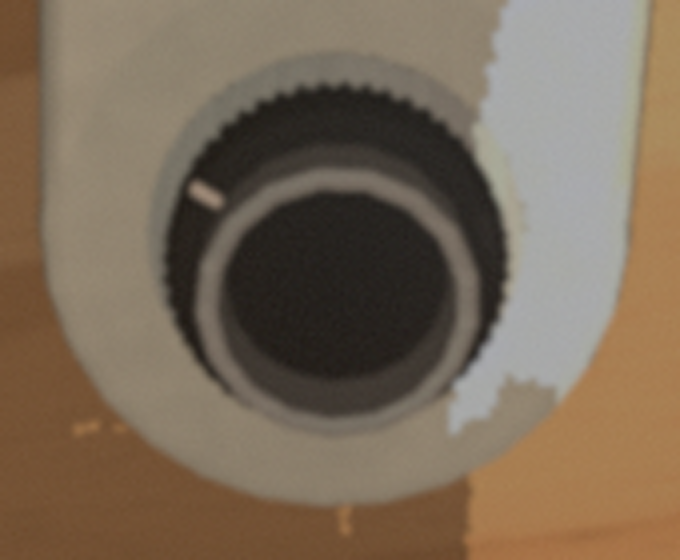

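```bash
python3 - <<'E'
from h import *
c=dict(np.load('w1.npz'));P=c['P']
print(plane(c,[(240+337.5/4,170+301.5/4)],220,P), plane(c,[(324.5,234.5)],204,P))
for z in (200,204): 
  m=plane(c,[(240+206/4,170+194/4)],z,P)[0]; r=m-np.array([624,-87,0]); print(m,np.hypot(r[0],r[1]),np.degrees(np.arctan2(r[1],r[0])))
# sizes
e=plane(c,[(240+195/4,245.4),(240+480/4,245.4)],220,P);print(np.linalg.norm(e[0]-e[1]))
e=plane(c,[(240+168/4,234.5),(240+508/4,234.5)],204,P);print(np.linalg.norm(e[0]-e[1]))
s=dict(eef_pos=np.array([623.97,-89.98,300.46]),eef_rot=[3.14159,0,2.990])
print(delta(s['eef_pos'],s['eef_rot'],[624.0,-86.8,185],2.99))
E
```

```text
[[624.93516555 -85.84898633 220.        ]] [[622.03853645 -85.12402369 204.        ]]
[ 607.91674596 -106.7501581   200.        ] 25.47037112530468 -129.15714784908397
[ 606.97162604 -106.32465862  204.        ] 25.756706907511894 -131.38564256138983
48.102192355268
60.43393626270155
(array([ 0.05,  0.31, 11.55]), array([0., 0., 0.]))
```

Request:
servo_tool([
  [0, 0.39, 1, 0, 0, 0],
  [0, 0.39, 3, 0, 0, 0],
  [0, 0.39, 5, 0, 0, 0],
  [0, 0.39, 7, 0, 0, 0],
  [0, 0.39, 8.5, 0, 0, 0],
  [0, 0.39, 9.8, 0, 0, 0],
  [0, 0.39, 10.7, 0, 0, 0],
  [0, 0.39, 11.2, 0, 0, 0],
  [0, 0.39, 11.4, 0, 0, 0],
  [0, 0.39, 11.4, 0, 0, 0],
])

```text
clock: 3.53
eef_pos: [624.6, -86.1, 186.4]
eef_rot: [3.142, -0.0, 2.991]
wrist_force: [0.8, 0.5, -0.3]
finger_gap: 93.7
```

```bash
cat > look.py <<'E'
import sys
from h import *
from cell import read_state,camera
s=read_state();print(s['clock'],s['joints'].round(3),s['eef_pos'].round(1),s['eef_rot'].round(4),s['moment'].round(3),s['wrist_force'].round(2),round(s['finger_gap'],1))
n=sys.argv[1]
c=camera('wrist');cv2.imwrite(f'pics/{n}.png',c['pixels'][:,:,::-1])
P=T(s['eef_pos'],s['eef_rot'])@c['mount'];np.savez(f'{n}.npz',P=P,**c)
E
python3 look.py w2
```

```text
3.5333 [-0.195  0.495  1.295  0.     1.351 -1.615] [624.6 -86.1 186.4] [ 3.1416 -0.      2.9908] [ 0.053 -0.169 -0.018] [ 0.82  0.46 -0.27] 93.7
```

View pics/w2.png

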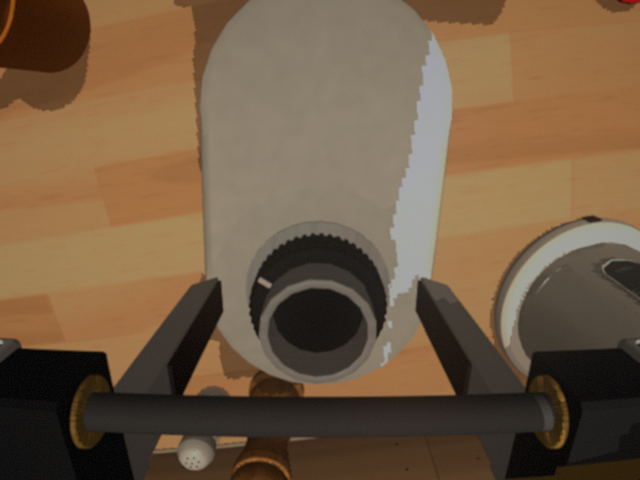

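Request:
servo_tool([
  [0, 0, 0, 0, 0, 0],
  [0, 0, 0, 0, 0, 0],
  [0, 0, 0, 0, 0, 0],
  [0, 0, 0, 0, 0, 0],
  [0, 0, 0, 0, 0, 0],
  [0, 0, 0, 0, 0, 0],
  [0, 0, 0, 0, 0, 0],
  [0, 0, 0, 0, 0, 0],
  [0, 0, 0, 0, 0, 0],
  [0, 0, 0, 0, 0, 0],
], gripper=5.0, grip_force=30)

```text
clock: 4.42
eef_pos: [624.5, -86.5, 186.6]
eef_rot: [-3.141, 0.0, 2.991]
wrist_force: [-2.0, -5.1, 2.0]
finger_gap: 60.2
```

```bash
python3 look.py w3
```

```text
4.4167 [-1.960e-01  4.950e-01  1.295e+00 -1.000e-03  1.351e+00 -1.615e+00] [624.5 -86.5 186.6] [-3.1410e+00  2.0000e-04  2.9906e+00] [-0.827  0.042  0.118] [-2.04 -5.09  1.96] 60.2
```

View pics/w3.png

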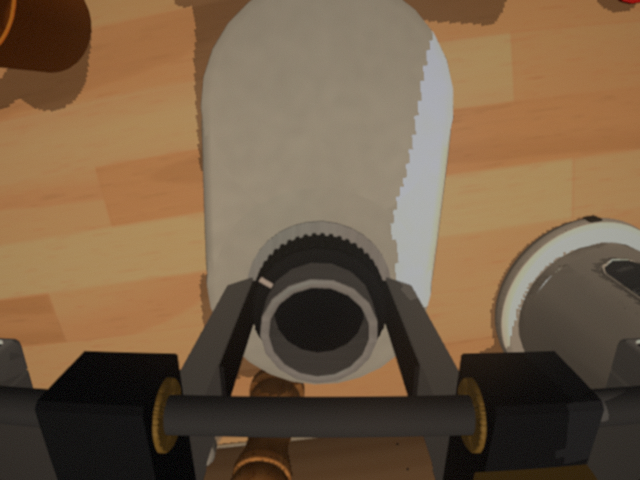

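Request:
servo_tool([
  [0, 0, 0, 0, 0, 0.03],
  [0, 0, 0, 0, 0, 0.08],
  [0, 0, 0, 0, 0, 0.13],
  [0, 0, 0, 0, 0, 0.18],
  [0, 0, 0, 0, 0, 0.23],
  [0, 0, 0, 0, 0, 0.28],
  [0, 0, 0, 0, 0, 0.32],
  [0, 0, 0, 0, 0, 0.33],
  [0, 0, 0, 0, 0, 0.33],
  [0, 0, 0, 0, 0, 0.33],
])

```text
clock: 5.3
eef_pos: [624.6, -86.5, 186.6]
eef_rot: [-3.141, 0.0, 2.661]
wrist_force: [-0.7, -5.5, 1.6]
finger_gap: 60.4
```

```bash
python3 look.py w4; python3 -c "
import cv2;a=cv2.imread('pics/w3.png')[200:400,200:440];b=cv2.imread('pics/w4.png')[200:400,200:440]
cv2.imwrite('pics/w34.png',cv2.resize(cv2.hconcat([a,b]),None,fx=1.66,fy=1.66,interpolation=2))"
```

```text
5.3 [-1.950e-01  4.950e-01  1.295e+00 -1.000e-03  1.351e+00 -1.286e+00] [624.6 -86.5 186.6] [-3.1412e+00  5.0000e-04  2.6613e+00] [-0.922  0.032  0.251] [-0.71 -5.51  1.62] 60.4
```

View pics/w34.png

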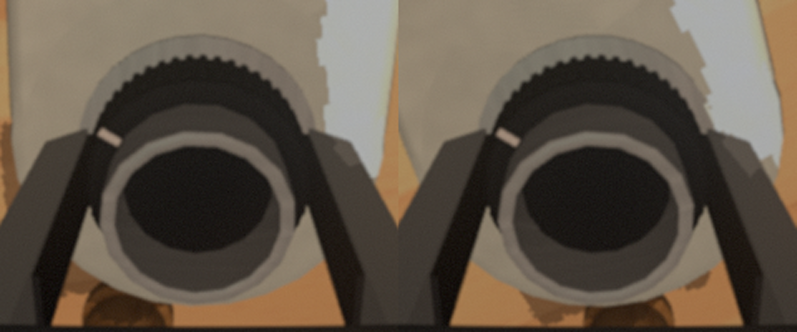

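Request:
servo_tool([
  [0, 0, 0, 0, 0, 0.03],
  [0, 0, 0, 0, 0, 0.06],
  [0, 0, 0, 0, 0, 0.1],
  [0, 0, 0, 0, 0, 0.14],
  [0, 0, 0, 0, 0, 0.18],
  [0, 0, 0, 0, 0, 0.22],
  [0, 0, 0, 0, 0, 0.25],
  [0, 0, 0, 0, 0, 0.26],
  [0, 0, 0, 0, 0, 0.26],
  [0, 0, 0, 0, 0, 0.26],
])

```text
clock: 6.18
eef_pos: [624.6, -86.4, 186.6]
eef_rot: [-3.141, 0.001, 2.401]
wrist_force: [-0.9, -5.9, 1.2]
finger_gap: 60.2
```

```bash
python3 look.py w5
```

```text
6.1833 [-0.195  0.495  1.295 -0.     1.351 -1.026] [624.6 -86.4 186.6] [-3.1414e+00  6.0000e-04  2.4015e+00] [-1.03   0.042  0.093] [-0.86 -5.9   1.25] 60.2
```

```bash
cat > cmp.py <<'E'
import cv2,sys
ims=[cv2.imread(f'pics/{n}.png')[210:380,220:420] for n in sys.argv[2:]]
cv2.imwrite(f'pics/{sys.argv[1]}.png',cv2.resize(cv2.hconcat(ims),None,fx=2*2/len(ims),fy=2*2/len(ims),interpolation=2))
E
python3 cmp.py c5 w4 w5
```

```text
(no output)
```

View pics/c5.png

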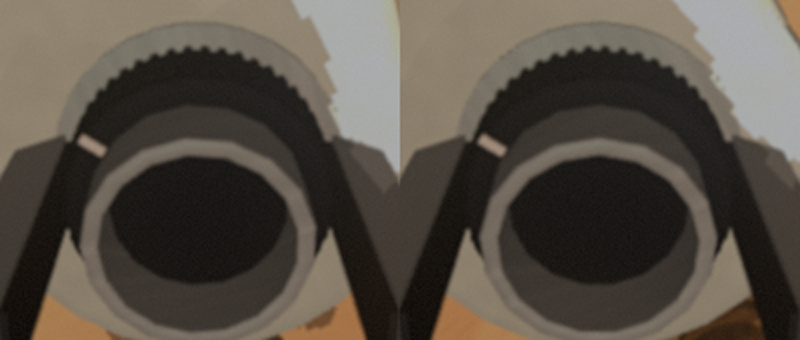

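```bash
python3 - <<'E'
from cell import *
for i in range(4):
    s=read_state();print(s['clock'],s['moment'].round(3),s['eef_rot'][2].round(4),s['effort'][5].round(3)); camera('top')
E
```

```text
6.2333 [-1.017  0.041  0.022] 2.4015 0.067
6.2833 [-1.006  0.065 -0.018] 2.4016 0.056
6.3333 [-1.024  0.043  0.031] 2.4015 0.054
6.3833 [-0.948  0.105  0.009] 2.4015 0.053
```

```bash
cat > mark.py <<'E'
import sys
from h import *
C=np.array([624.6,-86.3])
for n in sys.argv[1:]:
    c=dict(np.load(n+'.npz'));P=c['P'];im=c['pixels'].astype(float)
    # pixel grid projected on dial top plane
    v,u=np.mgrid[0:480,0:640]; uv=np.c_[u.ravel(),v.ravel()]
    W=plane(c,uv,204,P)[:,:2]-C; r=np.hypot(*W.T); g=im.min(2).ravel()
    # tube hides: keep rays not within tube at z 220
    W2=plane(c,uv,220,P)[:,:2]-C
    m=(r>25)&(r<29.5)&(np.hypot(*W2.T)>25.5)
    th=np.degrees(np.arctan2(W[:,1],W[:,0]))
    yaw=np.degrees(R.from_matrix((P@np.linalg.inv(c['mount']))[:3,:3]).as_euler('xyz')[2])
    rel=(th-yaw+180)%360-180
    mm=m&(np.abs(rel)<75)
    w=np.clip(g-np.percentile(g[mm],50)-35,0,None)*mm
    k=w>0
    a=np.sum(w*rel)/w.sum()
    print(n,'yaw %.2f rel %.2f world %.2f spread %.1f n %d max %.0f px %s'%(yaw,a,a+yaw,np.sqrt(np.sum(w*(rel-a)**2)/w.sum()),k.sum(),g[mm].max(),(uv*w[:,None]).sum(0)/w.sum()))
E
python3 look.py w6; python3 mark.py w1 w2 w3 w4 w5 w6
```

```text
6.4333 [-0.195  0.495  1.295 -0.     1.351 -1.026] [624.6 -86.4 186.6] [-3.1414e+00  5.0000e-04  2.4015e+00] [-1.022  0.081  0.071] [-1.67 -4.79  1.95] 60.5
w1 yaw 171.32 rel 57.40 world 228.73 spread 1.4 n 26 max 117 px [290.89027431 218.19326683]
w2 yaw 171.36 rel 58.05 world 229.41 spread 1.4 n 63 max 117 px [263.88837405 282.15964617]
w3 yaw 171.35 rel 58.04 world 229.39 spread 1.4 n 64 max 123 px [265.04982483 281.92370572]
w4 yaw 152.48 rel 58.20 world 210.68 spread 1.4 n 62 max 122 px [265.16969697 282.14868687]
w5 yaw 137.59 rel 58.19 world 195.78 spread 1.4 n 62 max 122 px [265.4989648  282.26335404]
w6 yaw 137.60 rel 58.15 world 195.75 spread 1.4 n 62 max 122 px [265.49440994 282.25590062]
```

Request:
servo_tool([
  [0, 0, 0, 0, 0, 0.03],
  [0, 0, 0, 0, 0, 0.06],
  [0, 0, 0, 0, 0, 0.1],
  [0, 0, 0, 0, 0, 0.14],
  [0, 0, 0, 0, 0, 0.18],
  [0, 0, 0, 0, 0, 0.21],
  [0, 0, 0, 0, 0, 0.24],
  [0, 0, 0, 0, 0, 0.26],
  [0, 0, 0, 0, 0, 0.26],
  [0, 0, 0, 0, 0, 0.26],
])

```text
clock: 7.32
eef_pos: [624.6, -86.4, 186.6]
eef_rot: [3.142, 0.001, 2.142]
wrist_force: [-0.2, -4.7, 1.5]
finger_gap: 60.5
```

```bash
python3 look.py w7; python3 look.py w8; python3 mark.py w7 w8
```

```text
7.3167 [-0.195  0.495  1.295 -0.     1.351 -0.766] [624.6 -86.4 186.6] [3.1416e+00 6.0000e-04 2.1417e+00] [-1.054 -0.024  0.136] [-0.25 -4.73  1.54] 60.5
7.3667 [-0.195  0.495  1.295 -0.     1.351 -0.766] [624.6 -86.4 186.6] [3.1416e+00 6.0000e-04 2.1419e+00] [-1.036 -0.     0.145] [-0.4  -5.26  2.56] 60.3
w7 yaw 122.71 rel 58.28 world 180.99 spread 1.4 n 61 max 121 px [265.71446863 282.41784038]
w8 yaw 122.72 rel 58.26 world 180.98 spread 1.3 n 63 max 121 px [265.56257955 282.36699194]
```

Request:
servo_tool([
  [0, 0, 0, 0, 0, 0.01],
  [0, 0, 0, 0, 0, 0.02],
  [0, 0, 0, 0, 0, 0.03],
  [0, 0, 0, 0, 0, 0.04],
  [0, 0, 0, 0, 0, 0.05],
  [0, 0, 0, 0, 0, 0.05],
  [0, 0, 0, 0, 0, 0.05],
  [0, 0, 0, 0, 0, 0.05],
  [0, 0, 0, 0, 0, 0.05],
  [0, 0, 0, 0, 0, 0.05],
])

```text
clock: 8.25
eef_pos: [624.7, -86.4, 186.6]
eef_rot: [3.141, 0.001, 2.092]
wrist_force: [0.5, -5.3, 2.5]
finger_gap: 60.6
```

```bash
python3 look.py w9; python3 look.py w10; python3 mark.py w9 w10
```

```text
8.25 [-0.195  0.495  1.295 -0.     1.351 -0.716] [624.7 -86.4 186.6] [3.1415e+00 6.0000e-04 2.0918e+00] [-1.071 -0.014  0.012] [ 0.48 -5.34  2.5 ] 60.6
8.3 [-0.195  0.495  1.295 -0.     1.351 -0.716] [624.6 -86.4 186.6] [3.1415e+00 6.0000e-04 2.0918e+00] [-1.077 -0.002 -0.024] [-1.05 -5.52  0.78] 60.4
w9 yaw 119.85 rel 58.23 world 178.08 spread 1.3 n 60 max 122 px [265.50587212 282.26881253]
w10 yaw 119.85 rel 58.24 world 178.09 spread 1.3 n 61 max 121 px [265.70744449 282.37483674]
```

Request:
servo_tool([
  [0, 0, 0, 0, 0, 0.03],
  [0, 0, 0, 0, 0, 0.06],
  [0, 0, 0, 0, 0, 0.1],
  [0, 0, 0, 0, 0, 0.14],
  [0, 0, 0, 0, 0, 0.17],
  [0, 0, 0, 0, 0, 0.19],
  [0, 0, 0, 0, 0, 0.2],
  [0, 0, 0, 0, 0, 0.21],
  [0, 0, 0, 0, 0, 0.21],
  [0, 0, 0, 0, 0, 0.21],
])

```text
clock: 9.18
eef_pos: [624.7, -86.4, 186.6]
eef_rot: [3.141, 0.001, 1.883]
wrist_force: [0.6, -5.5, 0.4]
finger_gap: 60.6
```

```bash
python3 look.py w11; python3 look.py w12; python3 mark.py w11 w12
```

```text
9.1833 [-1.950e-01  4.950e-01  1.295e+00 -1.000e-03  1.351e+00 -5.070e-01] [624.7 -86.4 186.6] [3.1415e+00 7.0000e-04 1.8826e+00] [-1.11  -0.017  0.605] [ 0.57 -5.45  0.43] 60.6
9.2333 [-1.950e-01  4.950e-01  1.295e+00 -1.000e-03  1.351e+00 -5.070e-01] [624.7 -86.4 186.6] [3.1414e+00 7.0000e-04 1.8826e+00] [-1.066 -0.021  0.602] [ 0.02 -5.4   2.59] 60.7
w11 yaw 107.86 rel 58.72 world 166.59 spread 1.4 n 62 max 123 px [265.60294118 282.79493464]
w12 yaw 107.86 rel 58.71 world 166.58 spread 1.4 n 61 max 123 px [265.59462862 282.78850189]
```

Request:
servo_tool([
  [0, 0, 0, 0, 0, -0.03],
  [0, 0, 0, 0, 0, -0.09],
  [0, 0, 0, 0, 0, -0.16],
  [0, 0, 0, 0, 0, -0.24],
  [0, 0, 0, 0, 0, -0.32],
  [0, 0, 0, 0, 0, -0.4],
  [0, 0, 0, 0, 0, -0.48],
  [0, 0, 0, 0, 0, -0.56],
  [0, 0, 0, 0, 0, -0.63],
  [0, 0, 0, 0, 0, -0.7],
])

```text
clock: 10.12
eef_pos: [624.5, -86.5, 186.6]
eef_rot: [-3.141, 0.0, 2.585]
wrist_force: [-1.1, -5.8, 2.2]
finger_gap: 60.6
```

Request:
servo_tool([
  [0, 0, 0, 0, 0, -0.07],
  [0, 0, 0, 0, 0, -0.14],
  [0, 0, 0, 0, 0, -0.22],
  [0, 0, 0, 0, 0, -0.3],
  [0, 0, 0, 0, 0, -0.38],
  [0, 0, 0, 0, 0, -0.46],
  [0, 0, 0, 0, 0, -0.54],
  [0, 0, 0, 0, 0, -0.61],
  [0, 0, 0, 0, 0, -0.65],
  [0, 0, 0, 0, 0, -0.66],
])

```text
clock: 10.95
eef_pos: [624.5, -86.6, 186.6]
eef_rot: [-3.141, 0.0, -3.039]
wrist_force: [-0.7, -6.5, 2.1]
finger_gap: 60.4
```

```bash
python3 look.py w13; python3 look.py w14; python3 mark.py w13 w14
```

```text
10.95 [-1.960e-01  4.950e-01  1.295e+00 -1.000e-03  1.351e+00 -1.869e+00] [624.5 -86.6 186.6] [-3.1410e+00  1.0000e-04 -3.0387e+00] [-1.042  0.149  0.322] [-0.74 -6.48  2.13] 60.4
11.0 [-1.960e-01  4.950e-01  1.295e+00 -1.000e-03  1.351e+00 -1.868e+00] [624.5 -86.6 186.6] [-3.1409e+00  1.0000e-04 -3.0394e+00] [-1.001  0.038  0.199] [-0.81 -7.19  1.1 ] 60.6
w13 yaw -174.11 rel 58.19 world -115.92 spread 1.4 n 63 max 123 px [264.77674419 281.84728682]
w14 yaw -174.15 rel 58.18 world -115.97 spread 1.4 n 63 max 123 px [264.78623606 281.82929642]
```

Request:
servo_tool([
  [0, 0, 0, 0, 0, 0],
  [0, 0, 0, 0, 0, 0],
  [0, 0, 0, 0, 0, 0],
  [0, 0, 0, 0, 0, 0],
  [0, 0, 0, 0, 0, 0],
  [0, 0, 0, 0, 0, 0],
  [0, 0, 0, 0, 0, 0],
  [0, 0, 0, 0, 0, 0],
  [0, 0, 0, 0, 0, 0],
  [0, 0, 0, 0, 0, 0],
], gripper=9.2)

```text
clock: 11.88
eef_pos: [624.6, -86.1, 186.5]
eef_rot: [3.142, 0.0, -3.042]
wrist_force: [0.3, -0.6, 0.4]
finger_gap: 91.9
```

```bash
python3 look.py w15; python3 mark.py w15
```

```text
11.8833 [-0.195  0.495  1.295  0.     1.351 -1.865] [624.6 -86.1 186.5] [ 3.1416e+00  1.0000e-04 -3.0424e+00] [ 0.091 -0.122  0.054] [ 0.26 -0.58  0.37] 91.9
w15 yaw -174.32 rel 59.07 world -115.25 spread 1.4 n 64 max 120 px [263.25272948 282.59199353]
```

View pics/w15.png

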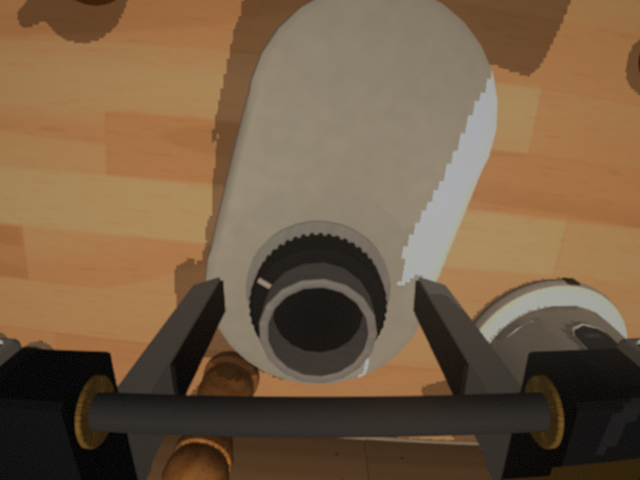

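Request:
servo_tool([
  [0, 0, -1, 0, 0, 0],
  [0, 0, -3, 0, 0, 0],
  [0, 0, -5.5, 0, 0, 0],
  [0, 0, -8, 0, 0, 0],
  [1, -1.8, -10, 0, 0, 0.03],
  [2.2, -5, -11, 0, 0, 0.08],
  [3.6, -8, -11.5, 0, 0, 0.12],
  [5, -11, -11.5, 0, 0, 0.16],
  [6.4, -14, -11.5, 0, 0, 0.2],
  [7.7, -17, -11.5, 0, 0, 0.24],
], gripper=6)

```text
clock: 12.77
eef_pos: [563.9, -264.3, 302.6]
eef_rot: [-3.141, 0.001, 2.999]
wrist_force: [-0.1, -0.2, 0.9]
finger_gap: 60.0
```

```bash
python3 - <<'E'
from h import *
from cell import read_state
s=read_state();print(s['eef_pos'],s['eef_rot'],s['joints'].round(2))
print(delta(s['eef_pos'],s['eef_rot'],[458.5,299.8,150],2.95))
E
```

```text
[ 563.94270596 -264.32529608  302.60710926] [-3.14122812e+00  9.51667980e-04  2.99884097e+00] [-0.5   0.42  1.14 -0.    1.58 -1.93]
(array([18.48, 54.34, 15.22]), array([-0.   ,  0.001,  0.049]))
```

Request:
servo_tool([
  [0.5, 1.5, 0, 0, 0, 0],
  [1.6, 4.7, 0, 0, 0, 0],
  [2.8, 8.3, 0, 0, 0, 0],
  [4, 11.9, 0, 0, 0, 0],
  [5.2, 15.5, 0, 0, 0, 0],
  [6.4, 19.1, 0, 0, 0, 0],
  [7.6, 22.7, 0, 0, 0, 0],
  [8.8, 26.3, 0, 0, 0, 0],
  [10, 29.9, 0, 0, 0, 0],
  [11.2, 33.5, 0, 0, 0, 0],
])

```text
clock: 13.6
eef_pos: [500.2, 86.2, 302.5]
eef_rot: [3.141, 0.001, 3.001]
wrist_force: [1.0, 0.1, -0.4]
finger_gap: 60.1
```

Request:
servo_tool([
  [1.2, 3.6, 0, 0, 0, 0],
  [2.4, 7.2, 1, 0, 0, 0],
  [3.6, 10.8, 3, 0, 0, 0],
  [4.8, 14.1, 5.5, 0, 0, 0],
  [6, 17.2, 8, 0, 0, 0],
  [6.8, 19.6, 10.5, 0, 0, 0],
  [7.3, 20.8, 12.5, 0, 0, 0],
  [7.3, 20.8, 14, 0, 0, 0],
  [7.3, 20.8, 15, 0, 0, 0],
  [7.3, 20.8, 15, 0, 0, 0],
])

```text
clock: 14.43
eef_pos: [457.3, 300.3, 150.2]
eef_rot: [-3.14, -0.002, 3.001]
wrist_force: [-0.8, 0.6, 0.5]
finger_gap: 60.6
```

```bash
python3 look.py w16
```

```text
14.4333 [ 0.514  0.346  1.594 -0.     1.204 -0.916] [457.3 300.3 150.2] [-3.1401e+00 -1.9000e-03  3.0009e+00] [ 0.037 -0.086 -0.096] [-0.77  0.62  0.5 ] 60.6
```

View pics/w16.png

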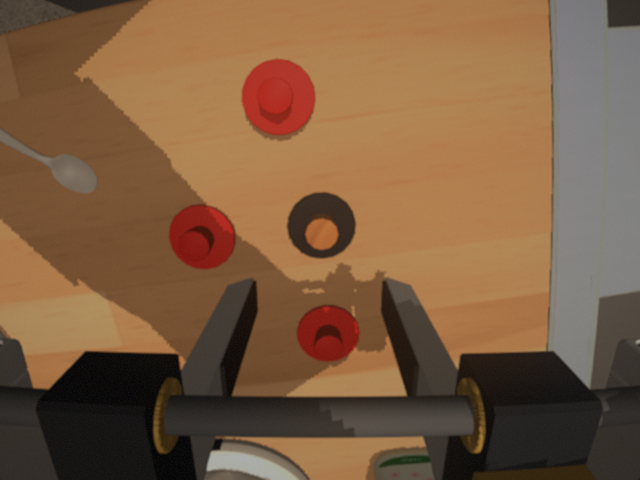

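```bash
python3 - <<'E'
from h import *
c=dict(np.load('w16.npz'));P=c['P'];im=c['pixels']
m=(im.max(2)<75).astype(np.uint8); m[:180]=0;m[270:]=0;m[:,:270]=0;m[:,370:]=0
cs=max(cv2.findContours(m,cv2.RETR_EXTERNAL,cv2.CHAIN_APPROX_NONE)[0],key=cv2.contourArea)
e=cv2.fitEllipse(cs);print(e,plane(c,[e[0]],17,P))
x=im[180:270,270:370].astype(int); k=(x[:,:,0]-x[:,:,2]>60)
yy,xx=np.nonzero(k);
mm=np.zeros((480,640),np.uint8);mm[180:270,270:370]=k
mk=np.zeros_like(mm);cv2.ellipse(mk,(tuple(e[0]),(e[1][0]*.9,e[1][1]*.9),e[2]),1,-1)
mm&=mk
g=max(cv2.findContours(mm,cv2.RETR_EXTERNAL,cv2.CHAIN_APPROX_NONE)[0],key=cv2.contourArea)
ge=cv2.fitEllipse(g);print(ge,plane(c,[ge[0]],41,P))
cv2.imwrite('pics/w16c.png',cv2.resize(im[180:360,240:400,::-1],None,fx=3,fy=3))
s=dict(p=np.array([457.3,300.3,150.2]),r=[-3.1401,-.0019,3.0009])
print(delta(s['p'],s['r'],plane(c,[e[0]],20,P)[0],3.0))
E
```

```text
((321.07659912109375, 224.92320251464844), (62.933780670166016, 65.24227142333984), 85.1337661743164) [[457.45450298 302.374988    17.        ]]
((321.3322448730469, 233.2664337158203), (31.93886375427246, 32.503265380859375), 83.24866485595703) [[457.52645614 302.47310002  41.        ]]
(array([ 0.07,  0.23, 13.02]), array([-0.001, -0.002,  0.001]))
```

View pics/w16c.png

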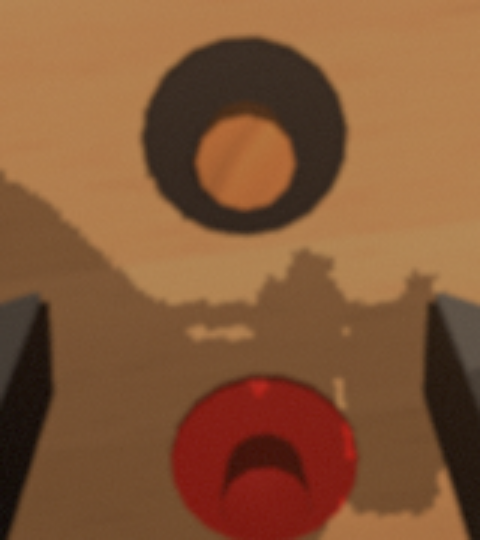

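Request:
servo_tool([
  [0.05, 0.13, 1.5, 0, 0, 0],
  [0.05, 0.13, 3.5, 0, 0, 0],
  [0.05, 0.13, 5.5, 0, 0, 0],
  [0.05, 0.13, 7.5, 0, 0, 0],
  [0.05, 0.13, 9.3, 0, 0, 0],
  [0.05, 0.13, 10.8, 0, 0, 0],
  [0.05, 0.13, 12, 0, 0, 0],
  [0.05, 0.13, 12.7, 0, 0, 0],
  [0.05, 0.13, 13, 0, 0, 0],
  [0.05, 0.13, 13, 0, 0, 0],
])

```text
clock: 15.32
eef_pos: [457.8, 302.0, 21.7]
eef_rot: [3.141, 0.0, 3.001]
wrist_force: [0.1, 0.1, 0.2]
finger_gap: 60.2
```

```bash
python3 look.py w17
```

```text
15.3167 [ 0.516  0.518  1.684  0.     0.939 -0.913] [457.8 302.   21.7] [3.1414e+00 2.0000e-04 3.0005e+00] [ 0.014 -0.127  0.017] [0.05 0.11 0.21] 60.2
```

View pics/w17.png

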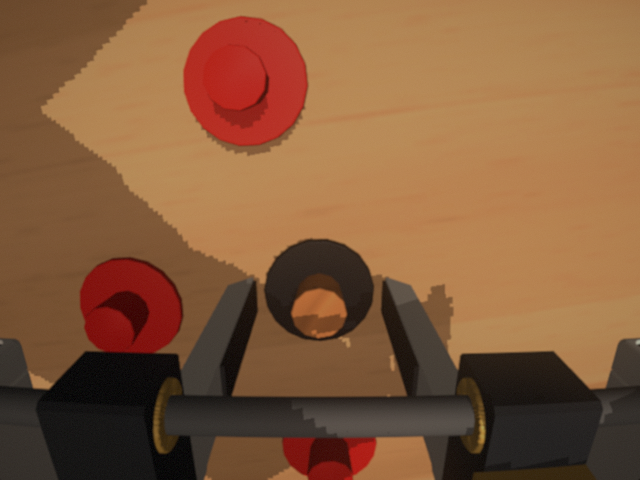

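```bash
python3 - <<'E'
from h import *
c=dict(np.load('w17.npz'));P=c['P']
print(plane(c,[(319.5,315)],41,P),plane(c,[(319,289)],17,P))
E
```

```text
[[458.44047179 302.72794256  41.        ]] [[456.59410303 302.77136581  17.        ]]
```

Request:
servo_tool([
  [0, 0, 0.1, 0, 0, 0],
  [0, 0, 0.1, 0, 0, 0],
  [0, 0, 0.1, 0, 0, 0],
  [0, 0, 0.1, 0, 0, 0],
  [0, 0, 0.1, 0, 0, 0],
  [0, 0, 0.1, 0, 0, 0],
  [0, 0, 0.1, 0, 0, 0],
  [0, 0, 0.1, 0, 0, 0],
  [0, 0, 0.1, 0, 0, 0],
  [0, 0, 0.1, 0, 0, 0],
], gripper=1.5, grip_force=20)

```text
clock: 16.2
eef_pos: [457.5, 302.0, 20.5]
eef_rot: [-3.142, 0.0, 3.001]
wrist_force: [-0.5, -0.4, 2.6]
finger_gap: 22.9
```

```bash
python3 look.py w18
```

```text
16.2 [ 0.517  0.52   1.685 -0.     0.936 -0.913] [457.5 302.   20.5] [-3.1416e+00  1.0000e-04  3.0008e+00] [-0.153 -0.051  0.004] [-0.48 -0.41  2.56] 22.9
```

View pics/w18.png

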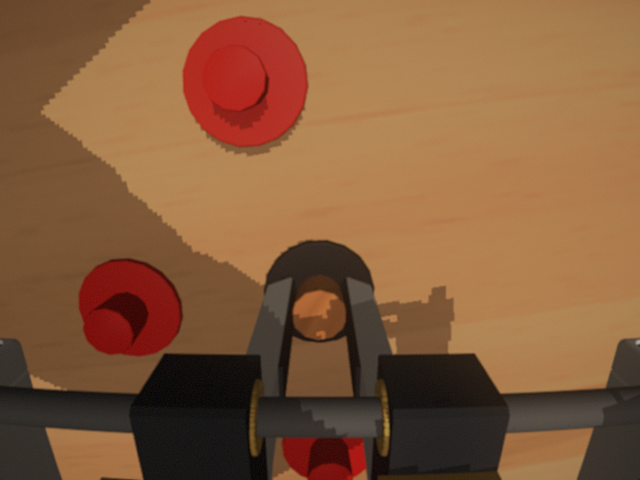

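Request:
servo_tool([
  [0, 0, -0.5, 0, 0, 0],
  [0, 0, -2, 0, 0, 0],
  [0, 0, -4.5, 0, 0, 0],
  [0, 0, -8, 0, 0, 0],
  [0, 0, -11.5, 0, 0, 0],
  [0, 0, -15, 0, 0, 0],
  [0, 0, -18.5, 0, 0, 0],
  [0, 0, -22, 0, 0, 0],
  [0, 0, -25, 0, 0, 0],
  [0, 0, -26.5, 0, 0, 0],
])

```text
clock: 17.08
eef_pos: [457.8, 302.3, 289.8]
eef_rot: [3.139, 0.004, 3.001]
wrist_force: [-0.9, 0.0, -1.2]
finger_gap: 23.2
```

```bash
python3 look.py w19;python3 - <<'E'
from h import *
from cell import read_state
s=read_state()
print(delta(s['eef_pos'],s['eef_rot'],[624.65,-86.6,285],3.0))
E
```

```text
17.0833 [ 0.517  0.244  1.397  0.     1.495 -0.913] [457.8 302.3 289.8] [3.1385 0.0038 3.0009] [-0.011 -0.15   0.024] [-0.91  0.04 -1.23] 23.2
(array([-21.94, -36.2 ,   0.58]), array([0.004, 0.005, 0.001]))
```

View pics/w19.png

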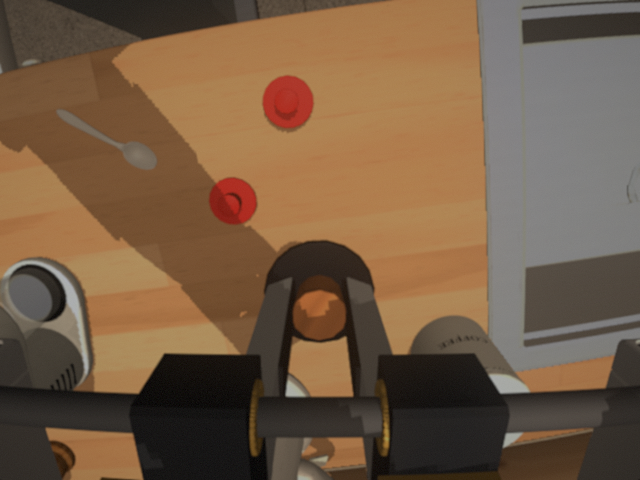

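Request:
servo_tool([
  [-0.8, -1.3, 0, 0, 0, 0],
  [-2.5, -4.1, 0, 0, 0, 0],
  [-4.3, -7.1, 0, 0, 0, 0],
  [-6.1, -10.1, 0, 0, 0, 0],
  [-7.9, -13.1, 0, 0, 0, 0],
  [-9.7, -16, 0, 0, 0, 0],
  [-11.5, -19, 0, 0, 0, 0],
  [-13.3, -22, 0, 0, 0, 0],
  [-15.1, -25, 0, 0, 0, 0],
  [-16.9, -28, 0, 0, 0, 0],
])

```text
clock: 17.97
eef_pos: [585.6, -0.6, 284.4]
eef_rot: [3.142, -0.001, 3.001]
wrist_force: [0.9, 0.2, -1.6]
finger_gap: 23.4
```

Request:
servo_tool([
  [-1.6, -2.6, 0, 0, 0, 0],
  [-3, -4.9, 0, 0, 0, 0],
  [-4.1, -6.7, 0, 0, 0, 0],
  [-4.8, -7.8, 0, 0, 0, 0],
  [-5, -8.2, 0, 0, 0, 0],
  [-5, -8.2, 0, 0, 0, 0],
  [-5, -8.2, 0, 0, 0, 0],
  [-5, -8.2, 0, 0, 0, 0],
  [-5, -8.2, 0, 0, 0, 0],
  [-5, -8.2, 0, 0, 0, 0],
])

```text
clock: 18.8
eef_pos: [623.4, -86.3, 285.7]
eef_rot: [3.142, 0.0, 3.002]
wrist_force: [-0.1, -0.0, -0.9]
finger_gap: 23.5
```

```bash
python3 look.py w20;python3 - <<'E'
from h import *
from cell import read_state
s=read_state()
print(delta(s['eef_pos'],s['eef_rot'],[624.65,-86.6,228],3.0))
E
```

```text
18.8 [-0.196  0.442  1.145  0.     1.554 -1.627] [623.4 -86.3 285.7] [3.1415e+00 4.0000e-04 3.0018e+00] [ 0.076 -0.095 -0.   ] [-0.09 -0.02 -0.94] 23.5
(array([-0.12,  0.  ,  5.77]), array([0.   , 0.   , 0.002]))
```

View pics/w20.png

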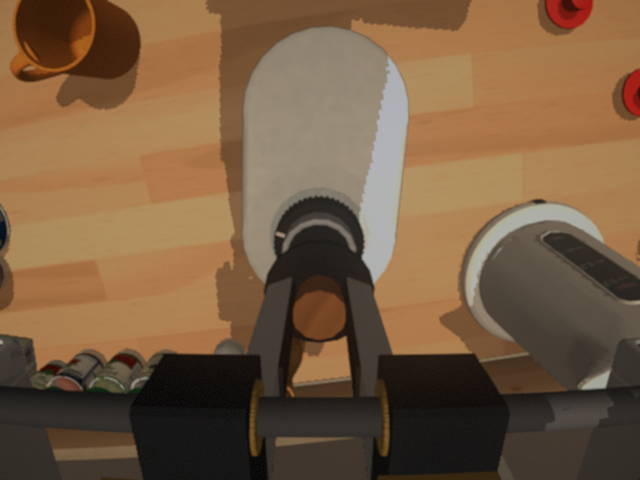

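Request:
servo_tool([
  [-0.12, 0, 0.5, 0, 0, 0],
  [-0.12, 0, 1.2, 0, 0, 0],
  [-0.12, 0, 2, 0, 0, 0],
  [-0.12, 0, 2.7, 0, 0, 0],
  [-0.12, 0, 3.3, 0, 0, 0],
  [-0.12, 0, 3.8, 0, 0, 0],
  [-0.12, 0, 4, 0, 0, 0],
  [-0.12, 0, 4, 0, 0, 0],
  [-0.12, 0, 4, 0, 0, 0],
  [-0.12, 0, 4, 0, 0, 0],
])

```text
clock: 19.68
eef_pos: [624.9, -87.3, 245.9]
eef_rot: [-3.142, 0.001, 3.001]
wrist_force: [0.1, 0.6, -1.5]
finger_gap: 23.2
```

```bash
python3 look.py w21; python3 - <<'E'
from h import *
from cell import *
for n in('scene','top'):
    c=camera(n);np.savez(n+'1.npz',**c);cv2.imwrite(f'pics/{n}1.png',c['pixels'][:,:,::-1])
a=cv2.imread('pics/w21.png')[180:360,220:420]
cv2.imwrite('pics/w21c.png',cv2.resize(a,None,fx=3,fy=3,interpolation=2))
E
```

```text
19.6833 [-0.197  0.46   1.209 -0.     1.471 -1.627] [624.9 -87.3 245.9] [-3.1415e+00  7.0000e-04  3.0008e+00] [ 0.059 -0.15  -0.009] [ 0.11  0.62 -1.47] 23.2
```

View pics/w21c.png

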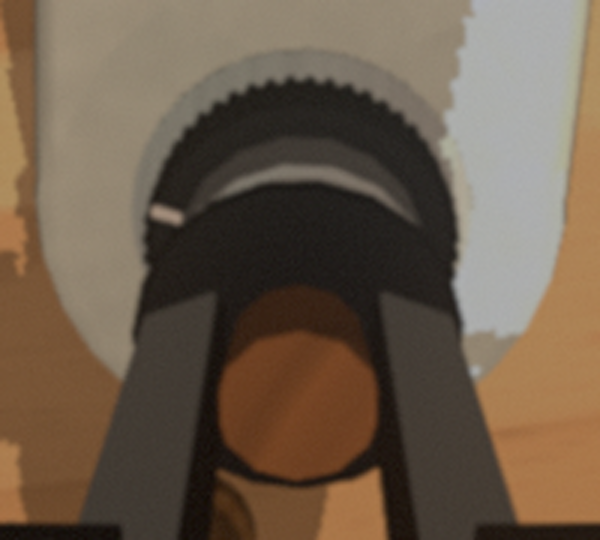

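Request:
servo_tool([
  [0, 0.06, 0.1, 0, 0, 0],
  [0, 0.06, 0.3, 0, 0, 0],
  [0, 0.06, 0.5, 0, 0, 0],
  [0, 0.06, 0.7, 0, 0, 0],
  [0, 0.06, 0.9, 0, 0, 0],
  [0, 0.06, 1.0, 0, 0, 0],
  [0, 0.06, 1.1, 0, 0, 0],
  [0, 0.06, 1.2, 0, 0, 0],
  [0, 0.06, 1.2, 0, 0, 0],
  [0, 0.06, 1.2, 0, 0, 0],
])

```text
clock: 20.67
eef_pos: [624.8, -86.7, 233.4]
eef_rot: [3.142, -0.0, 3.001]
wrist_force: [0.7, 0.5, -0.6]
finger_gap: 23.2
```

```bash
python3 look.py w22
```

```text
20.6667 [-0.196  0.466  1.229  0.     1.447 -1.626] [624.8 -86.7 233.4] [ 3.1416e+00 -1.0000e-04  3.0008e+00] [ 0.002 -0.11  -0.04 ] [ 0.67  0.46 -0.58] 23.2
```

View pics/w22.png

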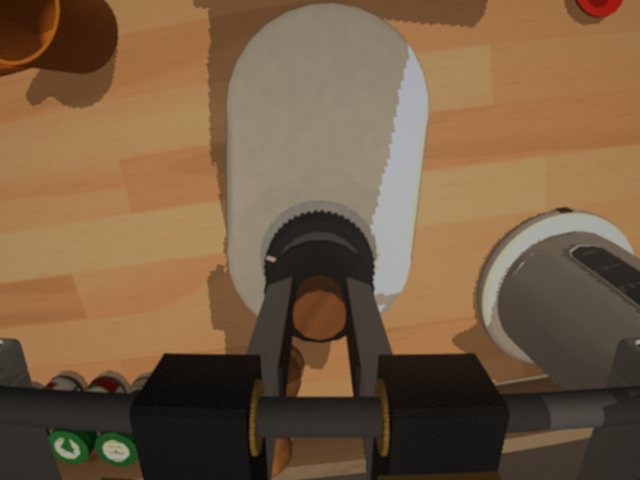

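Request:
servo_tool([
  [0, 0, 0.1, 0, 0, 0],
  [0, 0, 0.2, 0, 0, 0],
  [0, 0, 0.3, 0, 0, 0],
  [0, 0, 0.4, 0, 0, 0],
  [0, 0, 0.5, 0, 0, 0],
  [0, 0, 0.55, 0, 0, 0],
  [0, 0, 0.55, 0, 0, 0],
  [0, 0, 0.55, 0, 0, 0],
  [0, 0, 0.55, 0, 0, 0],
  [0, 0, 0.55, 0, 0, 0],
])

```text
clock: 21.55
eef_pos: [625.0, -86.7, 230.4]
eef_rot: [-3.141, 0.003, 3.001]
wrist_force: [-7.9, 1.1, 15.9]
finger_gap: 23.3
```

```bash
python3 look.py w23
```

```text
21.55 [-0.196  0.467  1.235 -0.     1.437 -1.626] [625.  -86.7 230.4] [-3.1414e+00  2.7000e-03  3.0008e+00] [ 0.227  1.123 -0.029] [-7.88  1.13 15.92] 23.3
```

Request:
servo_tool([
  [0.03, 0, 0, 0, 0, 0],
  [0.06, 0, 0, 0, 0, 0],
  [0.08, 0, 0, 0, 0, 0],
  [0.08, 0, 0, 0, 0, 0],
  [0.08, 0, 0, 0, 0, 0],
  [0.08, 0, 0, 0, 0, 0],
  [0.08, 0, 0, 0, 0, 0],
  [0.08, 0, 0, 0, 0, 0],
  [0.08, 0, 0, 0, 0, 0],
  [0.08, 0, 0, 0, 0, 0],
])

```text
clock: 22.43
eef_pos: [624.9, -86.8, 230.5]
eef_rot: [-3.141, 0.005, 3.001]
wrist_force: [-0.7, 0.1, 13.3]
finger_gap: 23.0
```

```bash
python3 look.py w24; python3 - <<'E'
from h import *
from cell import *
for n in('scene','top'):
    c=camera(n);np.savez(n+'2.npz',**c);cv2.imwrite(f'pics/{n}2.png',c['pixels'][:,:,::-1])
a=cv2.imread('pics/w24.png')[180:360,220:420]
b=cv2.imread('pics/scene2.png')[150:240,280:380]
cv2.imwrite('pics/w24c.png',cv2.hconcat([cv2.resize(a,(400,360),interpolation=2),cv2.resize(b,(400,360),interpolation=2)]))
E
```

```text
22.4333 [-0.196  0.465  1.237  0.     1.434 -1.626] [624.9 -86.8 230.5] [-3.1414  0.0048  3.0008] [ 0.109 -0.089 -0.003] [-0.67  0.06 13.28] 23.0
```

View pics/w24c.png

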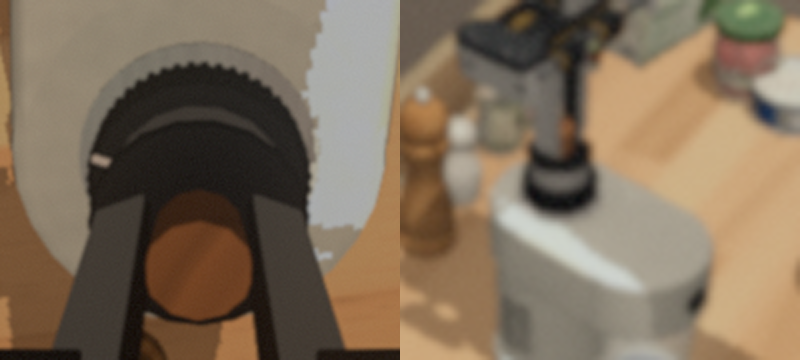

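Request:
servo_tool([
  [0, 0, -0.2, 0, 0, 0],
  [0, 0, -0.2, 0, 0, 0],
  [0, 0, -0.2, 0, 0, 0],
  [0, 0, -0.2, 0, 0, 0],
  [0, 0, -0.2, 0, 0, 0],
  [0, 0, -0.2, 0, 0, 0],
  [0, 0, -0.2, 0, 0, 0],
  [0, 0, -0.2, 0, 0, 0],
  [0, 0, -0.2, 0, 0, 0],
  [0, 0, -0.2, 0, 0, 0],
], gripper=5)

```text
clock: 23.42
eef_pos: [624.0, -86.6, 229.9]
eef_rot: [-3.142, -0.0, 3.001]
wrist_force: [-0.8, -0.4, 0.0]
finger_gap: 50.0
```

Request:
servo_tool([
  [0, 0, -1, 0, 0, 0],
  [0, 0, -3, 0, 0, 0],
  [0, 0, -5, 0, 0, 0],
  [0, 0, -7, 0, 0, 0],
  [0, 0, -8, 0, 0, 0],
  [0, 0, -8.5, 0, 0, 0],
  [0, 0, -8.5, 0, 0, 0],
  [0, 0, -8.5, 0, 0, 0],
  [0, 0, -8.5, 0, 0, 0],
  [0, 0, -8.5, 0, 0, 0],
])

```text
clock: 24.25
eef_pos: [623.8, -86.6, 313.8]
eef_rot: [3.142, -0.002, 3.001]
wrist_force: [0.1, -0.4, 0.3]
finger_gap: 49.9
```

```bash
python3 look.py w25; python3 - <<'E'
from h import *
from cell import *
for n in('scene','top'):
    c=camera(n);np.savez(n+'3.npz',**c);cv2.imwrite(f'pics/{n}3.png',c['pixels'][:,:,::-1])
a=cv2.imread('pics/w25.png')[170:370,210:430]
b=cv2.imread('pics/scene3.png')[150:240,280:380]
cv2.imwrite('pics/w25c.png',cv2.hconcat([cv2.resize(a,(400,360),interpolation=2),cv2.resize(b,(400,360),interpolation=2)]))
E
```

```text
24.25 [-0.196  0.439  1.087 -0.     1.618 -1.626] [623.8 -86.6 313.8] [ 3.1415e+00 -1.7000e-03  3.0008e+00] [ 0.048 -0.161 -0.008] [ 0.06 -0.44  0.31] 49.9
```

View pics/w25c.png

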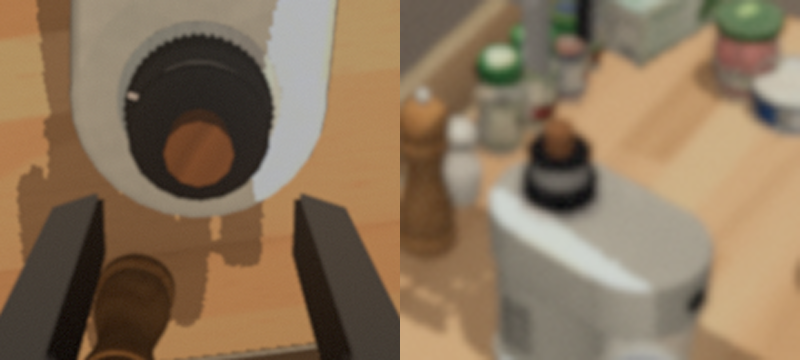

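```bash
python3 - <<'E'
from h import *
c=dict(np.load('w25.npz'));P=c['P'];im=c['pixels'].astype(int)
t=dict(np.load('top3.npz'));s=dict(np.load('scene3.npz'))
def grip(c,x0,y0,x1,y1,d):
    x=c['pixels'][y0:y1,x0:x1].astype(int);k=((x[:,:,0]-x[:,:,2])>d).astype(np.uint8)
    return k
a=cv2.resize(c['pixels'][180:290,260:380,::-1],None,fx=4,fy=4,interpolation=2)
b=cv2.resize(s['pixels'][170:210,305:345,::-1],None,fx=8,fy=8,interpolation=2)
d=cv2.resize(t['pixels'][180:220,348:388,::-1],None,fx=8,fy=8,interpolation=2)
b=cv2.vconcat([b,d])[:440*1];b=cv2.copyMakeBorder(b,0,max(0,440-b.shape[0]),0,0,0)
cv2.imwrite('pics/fin.png',cv2.hconcat([a,b]));print(a.shape,b.shape)
E
```

```text
(440, 480, 3) (440, 320, 3)
```

View pics/fin.png

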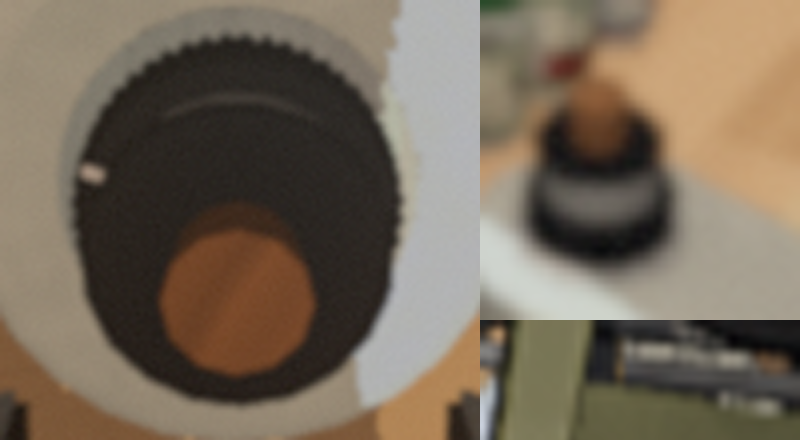

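View pics/top3.png

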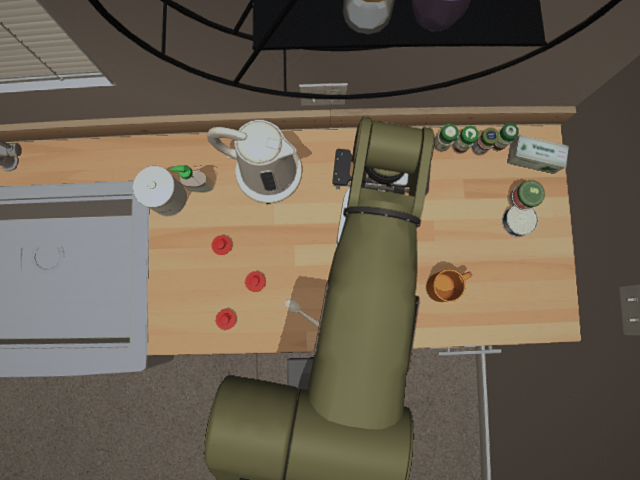

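```bash
python3 - <<'E'
from h import *
c=dict(np.load('w25.npz'));P=c['P'];s=dict(np.load('scene3.npz'))
print(c['P'][:3,3])
C=np.array([624.7,-86.6]);a=np.linspace(0,2*np.pi,73)
for off in(0,2,4):
  for n,r,z in(('grip',12.5,249),('flange top',27.5,225)):
    q=proj(c,np.c_[C[0]+r*np.cos(a),C[1]+r*np.sin(a),np.full(73,z+off)],P)
    mn,mx=q.min(0),q.max(0)
    print(off,n,'crop l/r',((mn[0]-260)*4).round(),((mx[0]-260)*4).round(),'t/b',((mn[1]-180)*4).round(),((mx[1]-180)*4).round())
  q=(proj(s,[[*C,249+off],[*C,225+off],[*C,220+off]])-[305,170])*8+[480,0];print('scene',q.round().tolist())
for z in(249,251,253):print(z,plane(c,[(319.5,255.8)],z,P))
E
```

```text
[541.53199284 -74.38012065 494.59956492]
0 grip crop l/r 154.0 311.0 t/b 220.0 368.0
0 flange top crop l/r 75.0 391.0 t/b 95.0 397.0
scene [[599.0, 88.0], [598.0, 136.0], [598.0, 146.0]]
2 grip crop l/r 154.0 312.0 t/b 224.0 373.0
2 flange top crop l/r 74.0 392.0 t/b 98.0 402.0
scene [[599.0, 84.0], [598.0, 132.0], [598.0, 142.0]]
4 grip crop l/r 153.0 312.0 t/b 227.0 378.0
4 flange top crop l/r 73.0 393.0 t/b 100.0 406.0
scene [[599.0, 80.0], [598.0, 128.0], [598.0, 138.0]]
249 [[626.14728511 -85.96689741 249.        ]]
251 [[625.45823428 -85.87254239 251.        ]]
253 [[624.76918345 -85.77818736 253.        ]]
```

Request:
servo_tool([
  [-0.08, 0, 0.5, 0, 0, 0],
  [-0.08, 0, 1.5, 0, 0, 0],
  [-0.08, 0, 2.5, 0, 0, 0],
  [-0.08, 0, 3.5, 0, 0, 0],
  [-0.08, 0, 4.5, 0, 0, 0],
  [-0.08, 0, 5.2, 0, 0, 0],
  [-0.08, 0, 5.7, 0, 0, 0],
  [-0.08, 0, 5.9, 0, 0, 0],
  [-0.08, 0, 5.9, 0, 0, 0],
  [-0.08, 0, 5.9, 0, 0, 0],
], gripper=0)

```text
clock: 25.23
eef_pos: [624.9, -86.7, 256.3]
eef_rot: [-3.142, 0.001, 3.001]
wrist_force: [0.3, 0.1, 0.2]
finger_gap: 0.4
```

```bash
python3 look.py w26
```

```text
25.2333 [-0.196  0.456  1.192  0.     1.493 -1.626] [624.9 -86.7 256.3] [-3.1416e+00  6.0000e-04  3.0008e+00] [ 0.058 -0.12   0.02 ] [0.26 0.07 0.18] 0.4
```

View pics/w26.png

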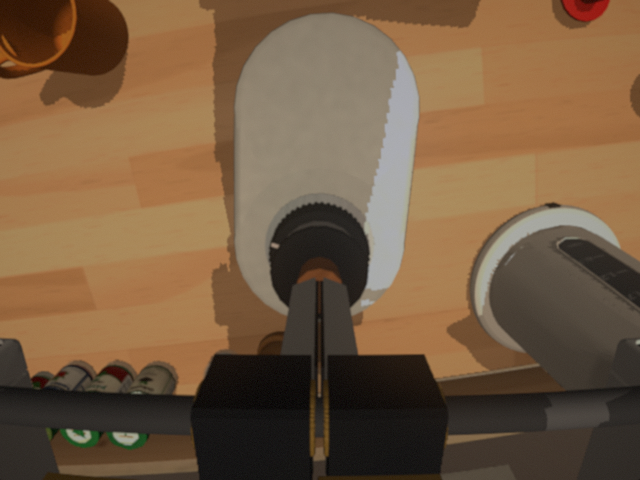

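Request:
servo_tool([
  [0, 0, 0.1, 0, 0, 0],
  [0, 0, 0.2, 0, 0, 0],
  [0, 0, 0.3, 0, 0, 0],
  [0, 0, 0.4, 0, 0, 0],
  [0, 0, 0.5, 0, 0, 0],
  [0, 0, 0.6, 0, 0, 0],
  [0, 0, 0.6, 0, 0, 0],
  [0, 0, 0.6, 0, 0, 0],
  [0, 0, 0.6, 0, 0, 0],
  [0, 0, 0.6, 0, 0, 0],
])

```text
clock: 26.12
eef_pos: [624.9, -86.7, 250.8]
eef_rot: [-3.142, 0.001, 3.001]
wrist_force: [-1.8, 0.9, 6.0]
finger_gap: 0.3
```

Request:
servo_tool([
  [0, 0, 0.05, 0, 0, 0],
  [0, 0, 0.1, 0, 0, 0],
  [0, 0, 0.15, 0, 0, 0],
  [0, 0, 0.2, 0, 0, 0],
  [0, 0, 0.2, 0, 0, 0],
  [0, 0, 0.2, 0, 0, 0],
  [0, 0, 0.2, 0, 0, 0],
  [0, 0, 0.2, 0, 0, 0],
  [0, 0, 0.2, 0, 0, 0],
  [0, 0, 0.2, 0, 0, 0],
])

```text
clock: 26.95
eef_pos: [625.0, -86.7, 250.6]
eef_rot: [-3.141, 0.003, 3.001]
wrist_force: [-6.9, 1.6, 17.4]
finger_gap: 0.4
```

Request:
servo_tool([
  [0, 0, -1, 0, 0, 0],
  [0.5, 0, -3, 0, 0, 0],
  [1.5, 0, -5, 0, -0.1, 0],
  [3, 0, -5.2, 0, -0.2, 0],
  [4.5, 0, -5.2, 0, -0.31, 0],
  [6, 0, -5.2, 0, -0.42, 0],
  [7, 0, -5.2, 0, -0.53, 0],
  [7.6, 0, -5.2, 0, -0.64, 0],
  [7.6, 0, -5.2, 0, -0.73, 0],
  [7.6, 0, -5.2, 0, -0.785, 0],
])

```text
clock: 27.78
eef_pos: [548.5, -75.9, 300.3]
eef_rot: [-3.141, 0.79, 3.001]
wrist_force: [-0.2, 0.4, 0.3]
finger_gap: 0.2
```

Request:
servo_tool([
  [0, 0, 0, 0, 0, 0],
  [0, 0, 0, 0, 0, 0],
  [0, 0, 0, 0, 0, 0],
  [0, 0, 0, 0, 0, 0],
  [0, 0, 0, 0, 0, 0],
  [0, 0, 0, 0, 0, 0],
  [0, 0, 0, 0, 0, 0],
  [0, 0, 0, 0, 0, 0],
  [0, 0, 0, 0, 0, 0],
  [0, 0, 0, 0, 0, 0],
])

```text
clock: 28.62
eef_pos: [549.6, -76.0, 300.0]
eef_rot: [3.142, 0.785, 3.001]
wrist_force: [0.5, -0.3, -0.2]
finger_gap: 0.6
```

```bash
python3 look.py w27
```

```text
28.6167 [-0.237 -0.147  1.966  0.131  0.544 -1.751] [549.6 -76.  300. ] [3.1416 0.7849 3.0008] [0.104 0.213 0.046] [ 0.48 -0.27 -0.24] 0.6
```

View pics/w27.png

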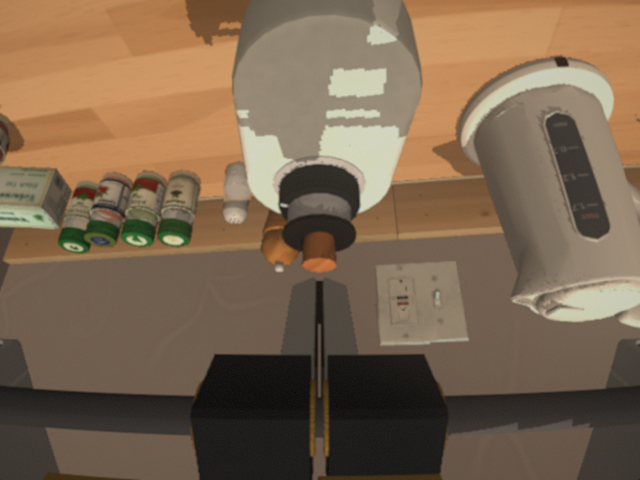

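```bash
python3 - <<'E'
from h import *
c=dict(np.load('w27.npz'));P=c['P']
im=cv2.resize(c['pixels'][150:280,265:375,::-1],None,fx=4.4,fy=4.4,interpolation=2)
cv2.imwrite('pics/w27c.png',im[::-1,::-1])
# predictions: front points on dial bottom/top, tube top, flange bottom/top, grip foot/top along camera-facing side
h=np.array([-.99,.141]);C=np.array([624.7,-86.7])
for n,r,z in[('deck@58',40,180),('dialbot',30.5,182),('dialtop',30.5,204),('tube@dialtop',24,204),('flbot220',27.5,220),('fltop225',27.5,225),('grfoot',11,225),('grtop',12.5,249),('flbot222',27.5,222),('fltop227',27.5,227)]:
    p=C+h*r; print(n,(((proj(c,[*p,z],P)[0])-[265,150])*4.4).round(1))
E
```

```text
deck@58 [233.2   1.2]
dialbot [233.2  48.7]
dialtop [233.1 158.1]
tube@dialtop [233.1 181.7]
flbot220 [232.9 253.8]
fltop225 [232.9 281.3]
grfoot [233.  334.8]
grtop [232.8 464.5]
flbot222 [232.9 264.7]
fltop227 [232.9 292.4]
```

View pics/w27c.png

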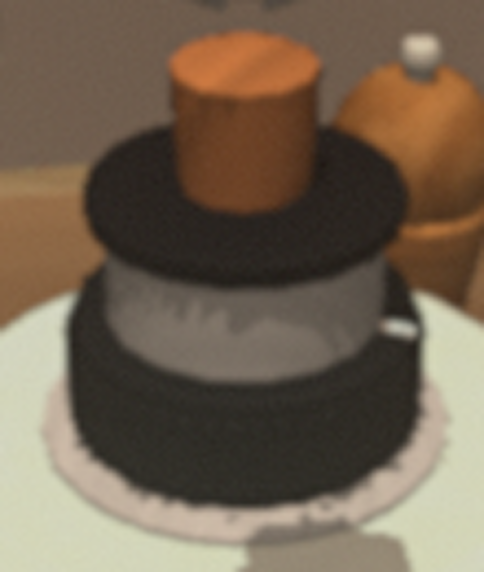

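```bash
python3 - <<'E'
from h import *
c=dict(np.load('w27.npz'));P=c['P']
im=c['pixels'][:,:,::-1].astype(float)/255
im=(np.clip(im,0,1)**0.5*255).astype(np.uint8)
f=5;x0,y0,x1,y1=265,150,375,280
b=cv2.resize(im[y0:y1,x0:x1],None,fx=f,fy=f,interpolation=2)
a=np.linspace(0,2*np.pi,121);C=np.array([624.7,-86.7])
o=b.copy()
for r,z,col in[(30.5,182,(255,255,0)),(30.5,204,(255,255,0)),(24,204,(0,255,0)),(27.5,220,(0,0,255)),(27.5,225,(0,0,255)),(12.5,249,(255,0,255)),(11,225,(255,0,255))]:
    q=(proj(c,np.c_[C[0]+r*np.cos(a),C[1]+r*np.sin(a),np.full(121,z)],P)+.5-[x0,y0])*f
    cv2.polylines(o,[q.round().astype(np.int32)],True,col,1)
out=cv2.hconcat([b[::-1,::-1],o[::-1,::-1]]);out=cv2.resize(out,(800,int(out.shape[0]*800/out.shape[1])))
cv2.imwrite('pics/ov.png',out);cv2.imwrite('pics/ov2.png',o[::-1,::-1][:600])
E
```

```text
(no output)
```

View pics/ov.png

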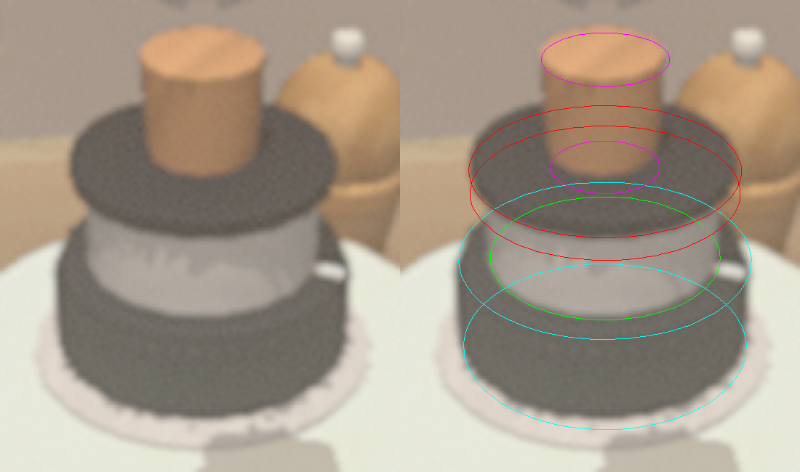

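View pics/ov2.png

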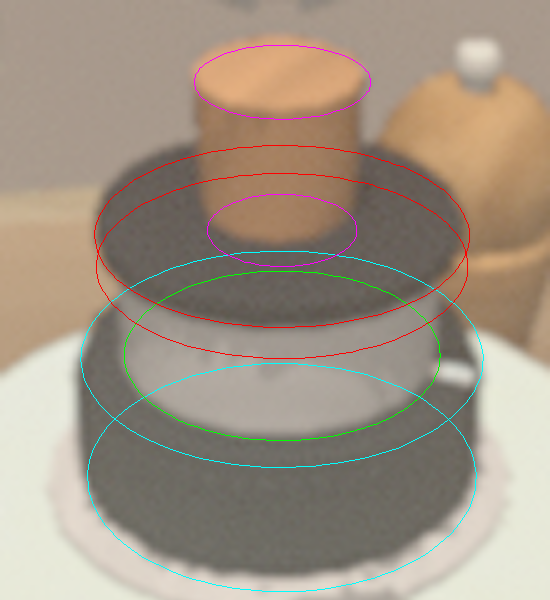

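```bash
python3 - <<'E'
from h import *
from cell import read_state
s=read_state()
for g in([549,-76,320],[624.4,-86.6,290]):print(delta(s['eef_pos'],s['eef_rot'],g,3.0))
E
```

```text
(array([-1.38, -0.01, -1.46]), array([0.   , 0.785, 0.001]))
(array([-4.65,  0.  ,  6.05]), array([0.   , 0.785, 0.001]))
```

Request:
servo_tool([
  [-0.5, 0, -0.5, 0, 0.05, 0],
  [-1, 0, -1, 0, 0.15, 0],
  [-1.38, 0, -1.46, 0, 0.27, 0],
  [-1.38, 0, -1.46, 0, 0.39, 0],
  [-1.38, 0, -1.46, 0, 0.51, 0],
  [-1.38, 0, -1.46, 0, 0.63, 0],
  [-2.5, 0, 1, 0, 0.72, 0],
  [-3.8, 0, 4, 0, 0.785, 0],
  [-4.65, 0, 6.05, 0, 0.785, 0],
  [-4.65, 0, 6.05, 0, 0.785, 0],
], gripper=5)

```text
clock: 29.5
eef_pos: [626.5, -87.0, 285.1]
eef_rot: [3.141, -0.007, 3.001]
wrist_force: [-0.3, 0.5, 0.0]
finger_gap: 49.7
```

```bash
python3 - <<'E'
from h import *
from cell import read_state
s=read_state();print(s['eef_pos'],s['eef_rot'],s['finger_gap'])
print(delta(s['eef_pos'],s['eef_rot'],[624.4,-86.6,230.5],3.0))
E
```

```text
[626.54197903 -86.99202263 285.05148479] [ 3.14122236 -0.00650716  3.00075134] 49.710469342555385
(array([0.18, 0.01, 5.46]), array([ 0.   , -0.007,  0.001]))
```

Request:
servo_tool([
  [0, 0, 0.2, 0, 0, 0],
  [0, 0, 1, 0, 0, 0],
  [0, 0, 2, 0, 0, 0],
  [0, 0, 3, 0, 0, 0],
  [0, 0, 4, 0, 0, 0],
  [0, 0, 4.9, 0, 0, 0],
  [0, 0, 5.4, 0, 0, 0],
  [0, 0, 5.7, 0, 0, 0],
  [0, 0, 5.8, 0, 0, 0],
  [0, 0, 5.8, 0, 0, 0],
])

```text
clock: 30.33
eef_pos: [624.5, -86.6, 232.1]
eef_rot: [-3.142, 0.0, 3.001]
wrist_force: [-0.2, -0.2, 0.0]
finger_gap: 49.4
```

Request:
servo_tool([
  [0, 0, 0, 0, 0, 0],
  [0, 0, 0, 0, 0, 0],
  [0, 0, 0, 0, 0, 0],
  [0, 0, 0, 0, 0, 0],
  [0, 0, 0, 0, 0, 0],
  [0, 0, 0, 0, 0, 0],
  [0, 0, 0, 0, 0, 0],
  [0, 0, 0, 0, 0, 0],
  [0, 0, 0, 0, 0, 0],
  [0, 0, 0, 0, 0, 0],
], gripper=1.5, grip_force=20)

```text
clock: 31.17
eef_pos: [624.5, -86.6, 232.2]
eef_rot: [-3.142, 0.0, 3.001]
wrist_force: [0.0, -0.3, 2.0]
finger_gap: 23.0
```

```bash
python3 look.py w28
```

```text
31.1667 [-0.196  0.466  1.232 -0.     1.443 -1.626] [624.5 -86.6 232.2] [-3.1416e+00  2.0000e-04  3.0008e+00] [-0.013 -0.116 -0.064] [ 0.04 -0.33  1.97] 23.0
```

Request:
servo_tool([
  [0.1, 0, 0.05, 0, 0, 0],
  [0.15, 0.1, 0.1, 0, 0, 0],
  [0, 0.15, 0.1, 0, 0, 0.1],
  [-0.15, 0.1, 0.15, 0, 0, 0.15],
  [-0.2, 0, 0.15, 0, 0, 0.1],
  [-0.15, -0.1, 0.2, 0, 0, 0],
  [0, -0.15, 0.2, 0, 0, -0.1],
  [0.1, -0.1, 0.2, 0, 0, -0.1],
  [0.1, 0, 0.2, 0, 0, 0],
  [0, 0, 0.2, 0, 0, 0],
])

```text
clock: 32.05
eef_pos: [624.4, -87.0, 231.9]
eef_rot: [-3.141, 0.002, 2.995]
wrist_force: [-9.5, -0.7, 14.6]
finger_gap: 23.1
```

```bash
python3 look.py w29
```

```text
32.05 [-1.960e-01  4.650e-01  1.234e+00 -1.000e-03  1.441e+00 -1.620e+00] [624.4 -87.  231.9] [-3.1408e+00  1.8000e-03  2.9949e+00] [0.038 1.638 0.013] [-9.5  -0.71 14.57] 23.1
```

Request:
servo_tool([
  [0, 0, -0.1, 0, 0, 0],
  [0, 0, -0.2, 0, 0, 0],
  [0, 0, -0.2, 0, 0, 0],
  [0, 0, -0.2, 0, 0, 0],
  [0, 0, -0.2, 0, 0, 0],
  [0, 0, -0.2, 0, 0, 0],
  [0, 0, -0.2, 0, 0, 0],
  [0, 0, -0.2, 0, 0, 0],
  [0, 0, -0.2, 0, 0, 0],
  [0, 0, -0.2, 0, 0, 0],
])

```text
clock: 32.93
eef_pos: [624.4, -86.7, 232.0]
eef_rot: [-3.142, -0.0, 3.001]
wrist_force: [-2.9, -0.9, 3.1]
finger_gap: 22.7
```

Request:
servo_tool([
  [0, 0, 0, 0, 0, 0],
  [0, 0, 0, 0, 0, 0],
  [0, 0, 0, 0, 0, 0],
  [0, 0, 0, 0, 0, 0],
  [0, 0, 0, 0, 0, 0],
  [0, 0, 0, 0, 0, 0],
  [0, 0, 0, 0, 0, 0],
  [0, 0, 0, 0, 0, 0],
  [0, 0, 0, 0, 0, 0],
  [0, 0, 0, 0, 0, 0],
], gripper=5)

```text
clock: 33.77
eef_pos: [624.5, -86.6, 232.0]
eef_rot: [3.142, 0.0, 3.001]
wrist_force: [-0.7, 0.2, -0.4]
finger_gap: 49.9
```

Request:
servo_tool([
  [0, 0, -1, 0, 0, 0],
  [0, 0, -3, 0, 0, 0],
  [0, 0, -5, 0, 0, 0],
  [0, 0, -7, 0, 0, 0],
  [0, 0, -8, 0, 0, 0],
  [0, 0, -8.3, 0, 0, 0],
  [0, 0, -8.3, 0, 0, 0],
  [0, 0, -8.3, 0, 0, 0],
  [0, 0, -8.3, 0, 0, 0],
  [0, 0, -8.3, 0, 0, 0],
])

```text
clock: 34.6
eef_pos: [624.3, -86.6, 313.9]
eef_rot: [3.142, -0.002, 3.001]
wrist_force: [0.6, 0.1, -0.6]
finger_gap: 49.7
```

```bash
python3 look.py w30; python3 mark.py w30 w1 w25; python3 - <<'E'
from h import *
from cell import *
c=camera('scene');cv2.imwrite('pics/scene4.png',c['pixels'][:,:,::-1])
E
```

```text
34.6 [-0.196  0.44   1.085 -0.     1.618 -1.626] [624.3 -86.6 313.9] [ 3.1415e+00 -1.7000e-03  3.0008e+00] [ 0.062 -0.155  0.013] [ 0.58  0.08 -0.6 ] 49.7
w30 yaw 171.93 rel 72.07 world 244.00 spread 1.3 n 16 max 123 px [282.45850622 222.13485477]
w1 yaw 171.32 rel 57.40 world 228.73 spread 1.4 n 26 max 117 px [290.89027431 218.19326683]
w25 yaw 171.93 rel 72.18 world 244.11 spread 1.3 n 18 max 124 px [282.73550725 222.91123188]
```

View pics/w30.png

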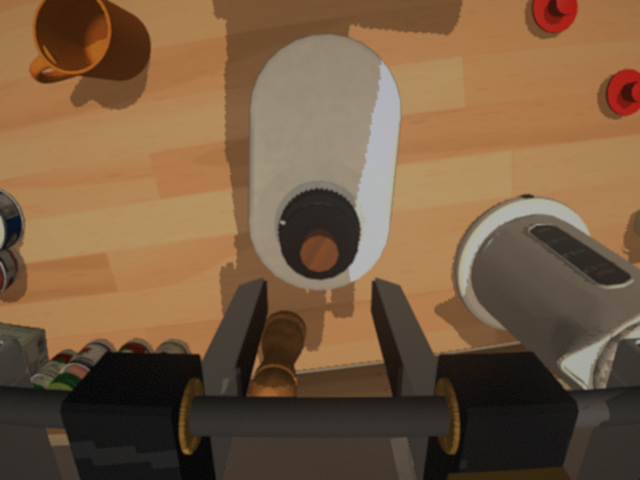

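View pics/scene4.png

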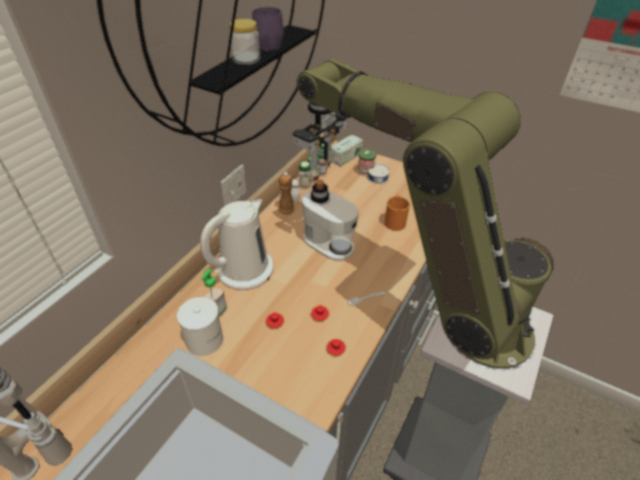

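```bash
python3 -c "
from cell import *
print(read_state()['clock']);print(sign_off())"
```

```text
34.7
the job is handed in; nothing more can be done
None
```

The dial now stands five clicks open from the burr-touch point and the lid is in the bean mouth. I handed the job in at 34.7 s. One check on the lid's height did not fully agree.

- **Zero:** I gripped the dial and turned it clockwise. The resisting moment stayed at or below 0.25 N m over the first clicks. It rose to 0.60 N m about 3° past the fourth click, or about 14 N on the pin, so I stopped there. The dial had started four clicks open.
- **Setting:** I turned it back 75° anticlockwise. After release, the white line stood 15.3° anticlockwise of where it began, which is one click more than the start, so five from zero. It was unchanged at the last look.
- **Lid:** I put the wood-gripped lid into the mouth and pressed its top with 17 N, then re-gripped and wiggled it under about 15 N. It did not go any lower either time.
- **Doubtful check:** By the arm's height readings the lid's seat is at about z = 222 mm. That fits the tube as "29 mm above the dial centre", but "rim 40 mm above the deck" would put it at 220 mm. In the one side picture I took, the underside of the flange looked 4–5 mm above a rim at 220 mm, while the top of the grip looked about right. I took the hard stop as fully home and did not measure the rim itself.
- **Other things:** In the last picture the glass, mug, canister and spoon look to be in place. The robot was clear of everything at the end. I moved the arm the wrong way once between jobs, but it was well above the worktop and touched nothing.

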